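# Cap a swab into its tube and lay the tube in the sloping cradle

## Task

Draw the swab out of its slanted stand and push its shaft straight down into the open tube while that tube stands in the rack, until the swab's cap sits fully home on the tube's mouth. Then take the closed-up tube out of the rack and lay it on its side in the sloping cradle, in both vee saddles with its foot down at the end stop and the cap at the raised end, and let go. Leave the other, already capped tube, the dye bottle and the petri dish where they are.

Things in the scene. Friction and masses are not known exactly. Their poses are not given: they have to be found in the camera images.
- swab: swab: grey ribbed cap, 18 mm diameter, 26 mm long; a stiff white shaft of 6 mm diameter (rounded tip 6.4 mm) stands out 70 mm from its underside. Origin: centre of the cap's underside, where the shaft begins; +z through the cap, shaft along -z. Starts with its shaft in the stand's sleeve and the cap's underside on the sleeve's mouth; about 20 g
- stand: slanted swab stand, fixed: dark plate 110x60x8 mm (x, y, z) with a round aluminium sleeve, 17 mm outer diameter, 10 mm bore, 73 mm deep, leaning 35 degrees from vertical so that its mouth is uppermost towards the stand's -x. Origin: centre of the plate's underside, z up
- stand_mouth (a point): centre of the mouth of the stand's sleeve, 78 mm above the bench
- tube: the open tube: white, round, 18 mm outer diameter, 100 mm long, bore 10 mm wide and 92 mm deep, open at the top. Origin: centre of its foot; +z runs along its axis to the mouth. It starts upright in one of the end holes of the rack, 70 mm of it above the rack; about 40 g
- tube_mouth (a point): centre of the open tube's mouth, on its axis 100 mm from the foot
- closed_tube: bystander: a like tube with its cap already on (126 mm over all), upright in the hole at the other end of the rack, 75 mm from the open tube. Origin: centre of its foot
- rack: grey tube rack block, fixed, 56x124x36 mm, four holes of 20 mm in a row along its y at -37.5, -12.5, 12.5 and 37.5 mm, each 30 mm deep (hole floor 6 mm above the bench). The two tubes stand in the outer holes. Origin: centre of its underside, z up
- cradle: sloping cradle, fixed: plate 130x60x8 mm, two 90 degree vee saddles 29 mm wide (up to the tube's axis) and an end stop. The tube lies in it 20 degrees from level, raised mouth end towards the cradle's -x. Along the tube from the stop the saddles span 8-30 and 87-97 mm; between them it is free for the fingers. Origin: centre of the plate's underside, z up
- cradle_foot (a point): where the centre of the tube's foot lies when the tube rests in the cradle against the stop: cradle frame (45, 0, 36) mm
- cradle_top (a point): where the centre of the tube's mouth lies then: cradle frame (-49, 0, 70.2) mm
- dye_bottle: bystander: small amber dropper bottle with black cap, 34 mm diameter, 62 mm high, standing behind the rack; origin at the centre of its underside
- petri_dish: bystander: white closed petri dish, 94 mm diameter, 16 mm high, lying on the bench in front of the rack; origin at the centre of its underside
Not all that is in view belongs to the job. What is shaped like the cradle but green is not meant.

How it is judged:
On the way, in this order (a step that is already met when the one before it is completed fails the run):
1. the swab's shaft is in the open tube and its cap sits home on the mouth, while the tube stands upright in its rack hole (distance between swab and tube_mouth below 0.006 m and angle between the z axis of swab and the z axis of tube, either way round below 0.14 rad and angle between tube's own z axis and vertical below 0.15 rad and distance of tube from where it was at the start of the episode below 0.012 m), for 0.2 s.
2. the tube, swab still home in it, is lifted clear of the rack (distance between swab and tube_mouth below 0.006 m and angle between the z axis of swab and the z axis of tube, either way round below 0.14 rad and z of tube in the frame of rack above 0.036 m), for 0.1 s.
At the end, for the whole second after the job is handed in: Tube at rest in the cradle, touching it, mouth end raised: axis 70 deg from vertical (+-6), both ends within 6 mm of the middle line, foot within 20 mm of the stop and 29-49 mm above the bench; cap underside within 6 mm of the mouth, swab within 8 deg of the tube's axis (distance between swab and tube_mouth below 0.006 m and angle between the z axis of swab and the z axis of tube, either way round below 0.14 rad and x of tube in the frame of cradle between 0.025 and 0.052 m and y of tube in the frame of cradle between -0.006 and 0.006 m and y of tube_mouth in the frame of cradle between -0.006 and 0.006 m and z of tube in the frame of cradle between 0.029 and 0.049 m and angle between tube's own z axis and vertical between 1.11 and 1.33 rad and contact force between tube and cradle above 0.05 N and linear speed of each of tube, swab below 0.02 m/s).
It fails at once if the already capped tube is moved more than 15 mm (distance of closed_tube from where it was at the start of the episode above 0.015 m).
It fails at once if the dye bottle is moved more than 20 mm (distance of dye_bottle from where it was at the start of the episode above 0.02 m).
It fails at once if the petri dish is moved more than 20 mm (distance of petri_dish from where it was at the start of the episode above 0.02 m).
It also fails if it takes over 72 s, if anything falls off the work surface, if the arm or the gripper's body presses on something with over 40 N, if the wrist force passes 120 N, or if a joint passes its speed limit or range.

## Robot

A 6-joint arm with a two-finger parallel gripper is mounted at the origin on a cart in front of the work surface, level with it; the furniture and walls round the work are solid. World frame = base frame: x ahead of the robot, y to its left, z up, the work surface at z = 0. Lengths are in m, angles in rad, forces in N, time in s.
With the tool pointing down it reaches from about 0.25 to 0.775 m from the base axis. Payload 4 kg.
Tool frame: the origin (TCP) lies midway between the tips of the shut fingers; the grasp point (between the pads) lies 19 mm behind it; z points along the fingers, y is the line along which they close (so a half turn about z gives the same grasp; the last joint's range is limited). The gripper opens to 85 mm and grips with 20 to 120 N. Pads are 22 mm wide; open, the fingers measure 114 mm over their backs; the gripper's body (76 mm by 85 mm) begins 54 mm behind the grasp point. The pads swing forward as they close: fully open they stand 13 mm farther back than shut.
Start: joints at [-1.219, 0.087, 1.371, -0, 1.684, -0.103], TCP at [0.242, -0.494, 0.231] pointing down, gripper open.
Joint ranges: [-3.1, 3.1], [-0.76, 2.03], [0.27, 2.55], [-1.08, 4.22], [0.17, 2.65], [-2.57, 2.57]. Speed limits (rad/s): [2.79, 2.79, 3.14, 3.14, 3.14, 3.14].

## Interface

Orientations are given as a rotation vector (axis times angle).
In Python, from cell import manip, vision gives the robot as it stands.
- The arm moves only by the shell command python3 -m handwheel 'ROWS' [OPENING] [FORCE]. ROWS is a JSON object of lists of equal length, an entry for each row: "linear": the shift along the tool's x, y, z each as a share of 3 cm, from -1 to 1, a list of three; "twist": the turn, a rotation vector about the tool's x, y, z each as a share of 0.08 rad, from -1 to 1, a list of three. A call has 1 to 8 rows; each row shifts and turns the commanded pose from where the row before left it, along the tool's axes as they then stand; what a row does not reach is not made up. A row lasts 1/12 s, in which the tool goes at most 41.7 mm and 7.16 degrees, less where a joint would pass 70% of its speed; a pose out of reach is approached as far as the arm can. A call with a number of a shift or a turn outside -1 to 1 is refused whole. A call with a gripper value outside its range is refused whole. OPENING is the closure, from 0 (fully open) to 1 (shut), set as the call begins (- or left out, the last holds). The fingers move at their own pace and stop on an object; FORCE is the grip in N (left out, the last holds). Time passes only in rows, so rows that do not move let the fingers close. It gives the time, the measured TCP pose, the force, the opening and the grip force at its end, in the units of the state.
- manip.state(): the state, without advancing time (a new reading comes with each control period).
- vision.camera(name): name is "side" or "top"; returns a dict with "image" (400x640x3 uint8, blue, green, red), "range_z" (400x640 float32, m along the optical axis (not along the pixel's ray), 0 where there is no reading), "vertical_fov" (degrees; the focal length in pixels is half the picture's height over the tangent of half this angle, whatever the lens; pixels are square), "cx", "cy" (the principal point, pixels), "k1" (the pictures are not rectified: a ray, as slopes to the right and down, at radius r is drawn at 1 + k1 r^2 times it, then the intrinsics apply), "origin" and "orientation" of the camera in the world. Camera axes: x right, y down, z forward; pixel columns grow to the right and rows downward; lengths in m; the calibration is good to about 2 mm. A picture is of the moment at which its call begins.
- manip.hand_in(): hands the job in; it is judged then, once.
The state is a dict: "t": time; "joint_pos": joint angles; "qvel": joint speeds; "joint_efforts": joint torques, N m; "tcp_pos": TCP position; "ee_rot": TCP orientation; "contact_force": force on the tool from outside, world axes, zero at the start; "wrist_torque": the same for the moment, N m; "opening": finger opening in m; "gripper_force": force on a finger pad.
Only numpy, scipy, OpenCV 4.12 (cv2) and the standard library are available. Lean on these libraries where they do the work, as an engineer would, in place of code of your own. Each camera call takes 0.05 s, during which the arm holds its last target. There are 200 camera calls.

## Working session

There is one attempt and no reset: what is moved stays moved. The work goes in short steps, Python scripts to look and compute and a shell command to move; the robot and the scene stay as the last step left them, time stands still between calls to the robot, and variables do not carry over. Pictures are saved under pics/ and viewed, at most 10 in all, crops included, and the job is handed in when it is done.

```bash
mkdir -p pics; ls; cat > h.py <<'E'
import numpy as np, cv2
from scipy.spatial.transform import Rotation as R
from cell import manip, vision
def cam(n):
    c=vision.camera(n); c['f']=200/np.tan(np.radians(c['vertical_fov'])/2)
    o=np.array(c['orientation']); c['R']=R.from_rotvec(o).as_matrix() if o.size==3 else (R.from_quat(o).as_matrix() if o.size==4 else o.reshape(3,3))
    c['o']=np.array(c['origin']); return c
def ray(c,u,v):
    K=np.array([[c['f'],0,c['cx']],[0,c['f'],c['cy']],[0,0,1.]])
    p=cv2.undistortPoints(np.array([[[u,v]]],float),K,np.array([c['k1'],0,0,0,0.]))[0,0]
    return c['R']@np.array([p[0],p[1],1.])   # depth-1 ray
def onz(c,u,v,z):
    d=ray(c,u,v); return c['o']+d*(z-c['o'][2])/d[2]
def pts(c):
    v,u=np.mgrid[0:400,0:640]
    K=np.array([[c['f'],0,c['cx']],[0,c['f'],c['cy']],[0,0,1.]])
    p=cv2.undistortPoints(np.stack([u,v],-1).reshape(-1,1,2).astype(float),K,np.array([c['k1'],0,0,0,0.]))[:,0]
    d=np.c_[p,np.ones(len(p))]*c['range_z'].reshape(-1,1)
    return (d@c['R'].T+c['o']).reshape(400,640,3)
E
python3 - <<'E'
from h import *
for n in('side','top'):
    c=cam(n); cv2.imwrite(f'pics/{n}0.png',c['image']); print(n,c['o'],c['R'].round(3).tolist(),c['f'],c['cx'],c['cy'],c['k1'],c['orientation'])
print(manip.state())
E
```

```text
pics
side [0.16080097 0.6639037  0.55756587] [[-0.901, -0.193, 0.388], [-0.433, 0.433, -0.791], [-0.016, -0.881, -0.473]] 366.6523309698396 321.4721219710359 195.9445680859873 -0.07463907584516145 [-0.54586839  2.44706301 -1.45712245]
top [ 0.45238881 -0.08852465  1.16494848] [[-0.026, -0.994, 0.102], [-0.999, 0.029, 0.027], [-0.03, -0.101, -0.994]] 367.7354537886247 324.4268658364088 204.34429623148253 -0.0486039388275233 [-2.12584296  2.18516848 -0.07890352]
{'t': 0.1, 'joint_pos': array([-1.21912210e+00,  8.78823040e-02,  1.37211014e+00,  4.12677095e-06,
        1.68360309e+00, -1.03065172e-01]), 'qvel': array([ 0.00137381, -0.00100706, -0.00433211,  0.00066707, -0.00109048,
       -0.00060146]), 'joint_efforts': array([ 4.04476159e-03, -3.53011751e+01, -3.14220071e+01, -7.56527675e-05,
        7.90191087e-03, -5.38944079e-06]), 'tcp_pos': array([ 0.24143414, -0.4936754 ,  0.23025196]), 'ee_rot': array([-3.05879951e+00, -7.07716906e-01,  3.83435587e-04]), 'contact_force': array([ 0.16104411, -0.0294704 ,  0.63251314]), 'wrist_torque': array([-0.0008696 ,  0.02338748, -0.01569463]), 'gripper_force': 0.0, 'opening': 0.08524803505820305}
```

View pics/side0.png

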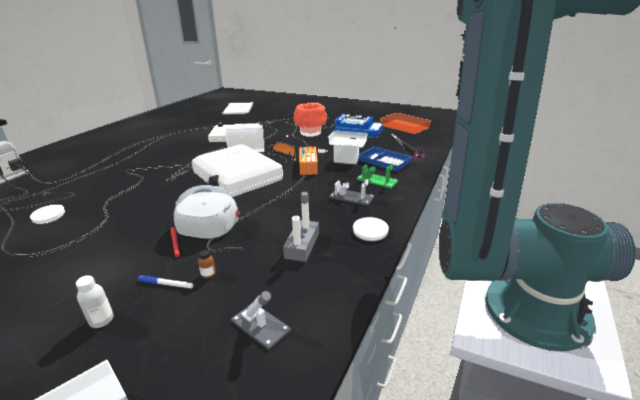

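View pics/top0.png

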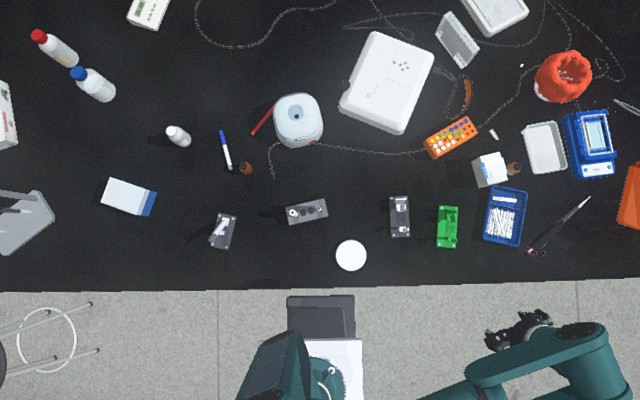

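Top view: stand (222,231), rack (306,212), petri dish (351,255), grey cradle (399,216), green decoy (447,226), dye bottle (246,168). Side view: stand (262,325), open tube mouth (296,219), capped tube (305,195), cradle (352,195).

Possible confusions:
- **Tube:** open white tube at side (296,235) or capped tube at (305,210).
- **Cradle:** grey one at top (399,216) or green one at (447,226).
- **Swab cap:** in the stand at side (263,298) or the closed tube's cap at (305,197).

I choose the open white tube, the grey cradle and the cap in the stand, and check them in one close crop.

```bash
python3 - <<'E'
from h import *
a=cv2.imread('pics/top0.png')[185:265,190:430]; b=cv2.imread('pics/side0.png')[175:355,220:400]
a=cv2.resize(a,None,fx=3.2,fy=3.2,interpolation=cv2.INTER_CUBIC); b=cv2.resize(b,None,fx=1.85,fy=1.85,interpolation=cv2.INTER_CUBIC)
im=np.zeros((a.shape[0]+b.shape[0],a.shape[1],3),np.uint8); im[:a.shape[0]]=a; im[a.shape[0]:,:b.shape[1]]=b
s=cv2.resize(cv2.imread('pics/side0.png')[285:355,225:300],None,fx=4.7,fy=4.7,interpolation=cv2.INTER_CUBIC); im[a.shape[0]:a.shape[0]+s.shape[0],400:400+s.shape[1]]=s[:, :im.shape[1]-400]
cv2.imwrite('pics/crop0.png',im); print(im.shape)
for n in('top','side'):
    c=cam(n);P=pts(c)
    np.savez(f'{n}.npz',P=P,im=c['image'])
    ok=(c['range_z']>0)
    if n=='top': roi=(190,430,185,265)
    else: roi=(220,400,175,355)
    u0,u1,v0,v1=roi
    m=np.zeros((400,640),bool);m[v0:v1,u0:u1]=1
    m&=ok&(P[...,2]>0.004)&(P[...,2]<.2)
    k,l,st,ce=cv2.connectedComponentsWithStats(m.astype(np.uint8))
    for i in range(1,k):
        if st[i,4]>60:
            q=P[l==i]; r=cv2.minAreaRect((q[:,:2]*1000).astype(np.float32)); print(n,st[i],q[:,2].max().round(3),np.round(r[0],1),np.round(r[1],1),r[2])
    g=m=ok&(abs(P[...,2])<.05); print('bench z',np.median(P[...,2][g]))
E
```

```text
(589, 768, 3)
top [389 195  22  43 799] 0.068 [ 527.6 -292.2] [ 65.8 132.5] 88.42118072509766
top [286 198  43  30 770] 0.136 [546.3  -0.6] [ 81.7 134.3] 5.63823127746582
top [208 213  28  38 685] 0.105 [493. 273.] [ 81.6 116. ] 80.7898941040039
top [335 238  32  27 647] 0.024 [ 422.4 -134.7] [96.9 80.4] 88.52973175048828
bench z 0.001492780365002555
side [ 220  175   85   61 1689] 0.105 [ 824. -164.] [427.6 187.2] 84.15190124511719
side [ 328  175   72   33 1004] 0.071 [ 524.2 -374.4] [248.5 183.7] 76.4778060913086
side [ 283  192   38   70 1292] 0.135 [ 592.2 -103.9] [ 87.7 356.2] 25.038516998291016
side [353 217  36  24 667] 0.021 [ 413.6 -145.3] [ 94.2 115.5] 27.944438934326172
side [220 247  24   5  82] 0.03 [685.2 107.3] [63.9  7.7] 15.958368301391602
side [ 231  292   60   57 1547] 0.103 [494.5 266.2] [ 61.4 112.5] 75.64379119873047
bench z 0.0013430801548254268
```

View pics/crop0.png

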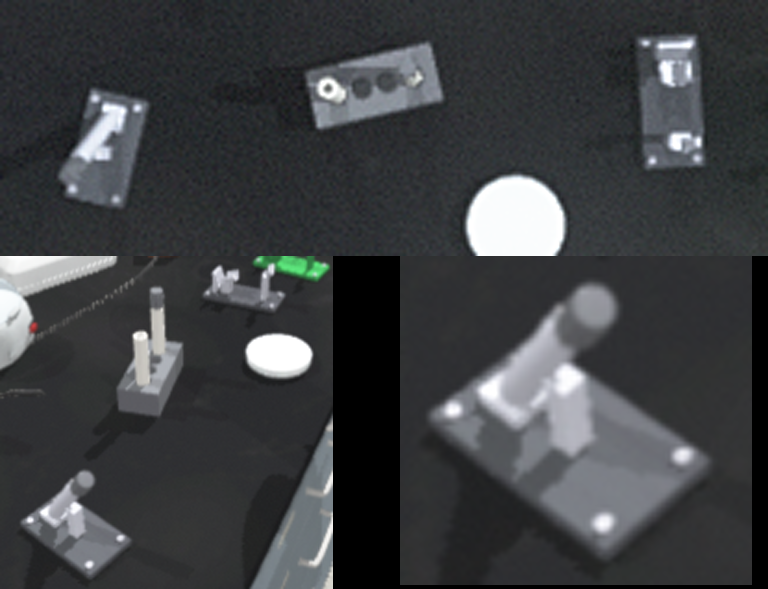

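The crop confirms the choices. The open tube shows its dark bore at top (292.5,212.5). The leaning cap in the stand points towards the robot and +y. The cradle's end stop is at its far end, about top (401,199), with the tall narrow saddle near the robot at about (404,229). Next I measure precisely.

```bash
python3 - <<'E'
from h import *
C={n:cam(n) for n in('top','side')}
def tile(n,u0,v0,w,h,s):
    t=cv2.resize(C[n]['image'][v0:v0+h,u0:u0+w],None,fx=s,fy=s,interpolation=cv2.INTER_CUBIC)
    t=cv2.convertScaleAbs(t,alpha=1.15)
    for k in range(0,w,5): cv2.line(t,(int((k+.5)*s),0),(int((k+.5)*s),8 if (u0+k)%10 else 16),(0,255,255),1); (u0+k)%10==0 and cv2.putText(t,str(u0+k),(int((k+.5)*s)+2,14),0,.35,(0,255,0),1)
    for k in range(0,h,5): cv2.line(t,(0,int((k+.5)*s)),(8 if (v0+k)%10 else 16,int((k+.5)*s)),(0,255,255),1); (v0+k)%10==0 and cv2.putText(t,str(v0+k),(10,int((k+.5)*s)+12),0,.35,(0,255,0),1)
    return t
im=np.zeros((600,800,3),np.uint8)
L=[(tile('top',280,195,55,38,6),0,0),(tile('top',200,205,45,50,6),335,0),(tile('top',385,190,30,50,6),610,0),(tile('side',280,185,45,80,3.7),0,302),(tile('side',225,285,75,70,4.2),175,302),(tile('side',325,175,55,40,5.5),495,302)]
for t,x,y in L:
    t=t[:600-y,:800-x]; im[y:y+t.shape[0],x:x+t.shape[1]]=t
cv2.imwrite('pics/tiles.png',im)
for n,obj,roi in[('top','stand',(205,240,208,256)),('side','stand',(225,300,300,355)),('top','cradle',(383,416,190,245)),('side','cradle',(325,380,180,212))]:
    c=C[n];u0,u1,v0,v1=roi
    g=cv2.resize(cv2.cvtColor(c['image'],6)[v0:v1,u0:u1],None,fx=4,fy=4,interpolation=cv2.INTER_CUBIC)
    th,b=cv2.threshold(g,0,255,cv2.THRESH_OTSU); th=min(th,55)
    b=(g>th).astype(np.uint8)
    k,l,st,_=cv2.connectedComponentsWithStats(b); i=1+st[1:,4].argmax()
    cn=max(cv2.findContours((l==i).astype(np.uint8),0,2)[0],key=cv2.contourArea)[:,0]
    q=np.array([onz(c,u0+(x+.5)/4-.5,v0+(y+.5)/4-.5,.008)[:2]*1000 for x,y in cn],np.float32)
    r=cv2.minAreaRect(q); print(n,obj,th,np.round(r[0],1),np.round(r[1],1),round(r[2],1))
E
```

```text
top stand 55 [496. 273.] [ 74.7 113.4] 76.2
side stand 55 [491.8 254.1] [ 89.5 118.3] 76.1
top cradle 55 [ 526.8 -291.1] [133.7  64.2] 0.7
side cradle 55 [ 537.6 -342.9] [151.2 185.5] 6.1
```

View pics/tiles.png

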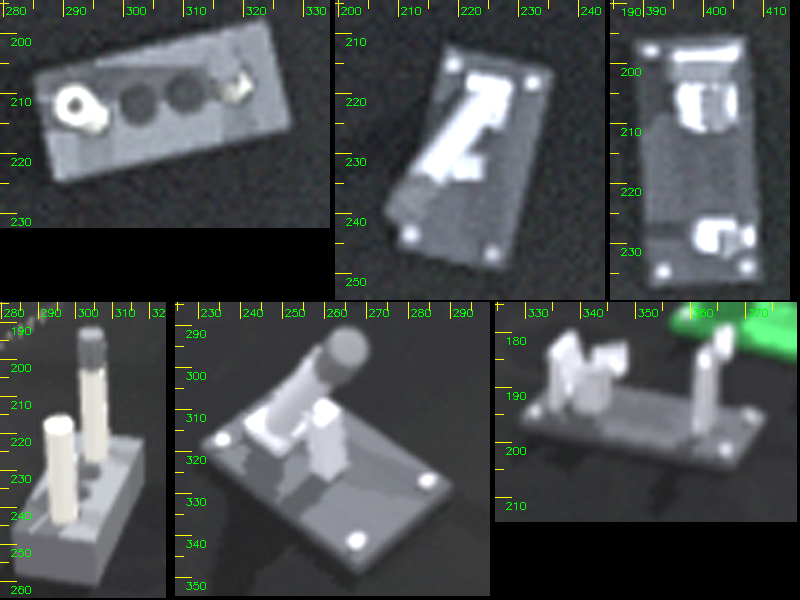

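The tiles show:
- **Open tube:** mouth centre at top (291.8,211.7) and side (295.4,217.5).
- **Swab cap:** end face centre at side (265.7,295.5).
- **Plate screws:** clearly visible in both views, so I will cast rays from them.

```bash
python3 - <<'E'
from h import *
t,s=cam('top'),cam('side')
def tri(a,b):
    d1,d2=ray(t,*a),ray(s,*b); A=np.c_[d1,-d2]; x=np.linalg.lstsq(A,s['o']-t['o'],rcond=None)[0]
    p,q=t['o']+x[0]*d1,s['o']+x[1]*d2; return (p+q)/2*1000,np.linalg.norm(p-q)*1000
f=lambda c,p,z:(onz(c,*p,z)*1000)[:2].round(1)
print('tube',f(t,(291.83,211.67),.106),f(s,(295.4,217.5),.106),tri((291.83,211.67),(295.4,217.5)))
print('stand top'); S=[f(t,p,.009) for p in[(219.17,215.17),(232.5,218.33),(212.17,243.5),(225.67,246.67)]];print(S,np.mean(S,0))
print('stand side',[f(s,p,.009) for p in[(235.69,317.1),(284.5,326.9),(267.83,341.4)]])
print('swab cap end side',f(s,(265.7,295.5),.0993), 'top', f(t,((392-335)/6+199.5,205/6+204.5),.0993))
print('cradle top',[f(t,p,.009) for p in[(391.33,197.83),(393.33,234.67),(407.33,233.83)]])
print('cradle side',[f(s,p,.009) for p in[(331.6,194.3),(370.5,195.05),(366.5,201.4)]])
# rack top corners z=.036 from top tile
print('rack',[f(t,(279.5+x/6,194.5+y/6),.036) for x,y in[(37,75),(267,24),(291,127),(58,181)]])
E
```

```text
tube [542.2  35.3] [541.   31.1] (array([540.69100545,  34.36269766, 108.08158095]), np.float64(2.9133619894881533))
stand top
[array([545.7, 279.7]), array([534.5, 236.6]), array([456.2, 302.2]), array([445.3, 258.7])] [495.425 269.3  ]
stand side [array([546.5, 274. ]), array([446.1, 253.8]), array([456.3, 296.7])]
swab cap end side [465.8 273.8] top [470.3 281.2]
cradle top [array([ 585.2, -268.7]), array([ 469.3, -269.9]), array([ 470.6, -313.7])]
cradle side [array([ 586.3, -275.6]), array([ 471.7, -321.1]), array([ 469.4, -276.9])]
rack [array([563.2,  62.4]), array([586.1, -57. ]), array([532.6, -68. ]), array([508.2,  52.4])]
```

```bash
cat >> h.py <<'E'
def plan(pos,zt,yt):
    "total shift (tool axes, units of 3cm) to reach pos (mm) from here, then turn (tool axes, units .08 rad)"
    s=manip.state(); T=R.from_rotvec(s['ee_rot']); 
    z=np.array(zt,float);z/=np.linalg.norm(z);y=np.array(yt,float);y-=z*(y@z);y/=np.linalg.norm(y)
    G=R.from_matrix(np.c_[np.cross(y,z),y,z])
    print('t',round(s['t'],2),'tcp',(s['tcp_pos']*1000).round(1),'axes x,z',T.as_matrix()[:,0].round(3),T.as_matrix()[:,2].round(3),'F',np.round(s['contact_force'],1),'open',round(s['opening'],4),'q',s['joint_pos'].round(2))
    d=np.array(pos)/1000-s['tcp_pos']
    print('shift first',(T.inv().apply(d)/.03).round(2),' turn',((T.inv()*G).as_rotvec()/.08).round(2),' shift after turn',(G.inv().apply(d)/.03).round(2))
E
python3 -m handwheel '{"linear":[[0.83,-0.97,0],[0.83,-0.97,0],[0.83,-0.97,0],[0.83,-0.97,0],[0.83,-0.97,0],[0.83,-0.97,0],[0.83,-0.97,0]],"twist":[[0,0,0],[0,0,0],[0,0,0],[0,0,0],[0,0,0],[0,0,0],[0,0,0]]}'
python3 -m handwheel '{"linear":[[0.83,-0.97,0],[0.83,-0.97,0],[0.83,-0.97,0],[0.83,-0.97,0],[0.83,-0.97,0],[0.83,-0.97,0],[0.83,-0.97,0]],"twist":[[0,0,0],[0,0,0],[0,0,0],[0,0,0],[0,0,0],[0,0,0],[0,0,0]]}'
python3 -m handwheel '{"linear":[[0.83,-0.97,0],[0.83,-0.97,0],[0.83,-0.97,0],[0.83,-0.97,0],[0.83,-0.97,0],[0.83,-0.97,0],[0.83,-0.97,0]],"twist":[[0,0,0],[0,0,0],[0,0,0],[0,0,0],[0,0,0],[0,0,0],[0,0,0]]}'
python3 -c "
from h import *
plan((441,281,135),(.5564,-.140,-.819),(.244,.970,0))"
```

```text
t: 0.98
tcp_pos: [0.3087, -0.2328, 0.2315]
ee_rot: [3.06, 0.707, 0.001]
contact_force: [0.9, -0.2, 0.0]
opening: 0.0851
gripper_force: 0.0
t: 1.57
tcp_pos: [0.3758, 0.0269, 0.2318]
ee_rot: [3.06, 0.708, 0.003]
contact_force: [0.4, -0.5, -0.1]
opening: 0.0854
gripper_force: 0.0
t: 2.15
tcp_pos: [0.4429, 0.2867, 0.2314]
ee_rot: [3.06, 0.709, 0.001]
contact_force: [0.6, -0.1, -0.0]
opening: 0.0852
gripper_force: 0.0
t 2.15 tcp [442.9 286.7 231.4] axes x,z [0.898 0.44  0.   ] [ 0.001 -0.    -1.   ] F [ 0.6 -0.1 -0. ] open 0.0852 q [ 0.47  0.04  1.42 -0.    1.68  1.58]
shift first [-0.14  0.14  3.21]  turn [ -9.24  -3.38 -29.31]  shift after turn [ 1.86 -0.2   2.62]
```

```bash
python3 -c "
from h import *
plan((441,281,135),(.5564,-.140,-.819),(-.244,-.970,0))"
```

```text
t 2.15 tcp [442.9 286.7 231.4] axes x,z [0.898 0.44  0.   ] [ 0.001 -0.    -1.   ] F [ 0.6 -0.1 -0. ] open 0.0852 q [ 0.47  0.04  1.42 -0.    1.68  1.58]
shift first [-0.14  0.14  3.21]  turn [-2.68  7.31  8.49]  shift after turn [-1.86  0.2   2.62]
```

```bash
python3 -m handwheel '{"linear":[[0,0,0],[0,0,0],[0,0,0],[0,0,0],[0,0,0]],"twist":[[-0.27,0.73,0.85],[-0.27,0.73,0.85],[-0.27,0.73,0.85],[-0.27,0.73,0.85],[-0.27,0.73,0.85]]}'
python3 -m handwheel '{"linear":[[0,0,0],[0,0,0],[0,0,0],[0,0,0],[0,0,0],[-0.62,0.07,0.87],[-0.62,0.07,0.87],[-0.62,0.07,0.87]],"twist":[[-0.27,0.73,0.85],[-0.27,0.73,0.85],[-0.27,0.73,0.85],[-0.27,0.73,0.85],[-0.27,0.73,0.85],[0,0,0],[0,0,0],[0,0,0]]}'
python3 - <<'E'
from h import *
plan((441,281,135),(.5564,-.140,-.819),(-.244,-.970,0))
t,s=cam('top'),cam('side')
im=np.zeros((600,800,3),np.uint8)
a=cv2.resize(t['image'][195:265,180:260],None,fx=5,fy=5,interpolation=cv2.INTER_CUBIC)
b=cv2.resize(s['image'][240:360,220:300],None,fx=5,fy=5,interpolation=cv2.INTER_CUBIC)
im[:350,:400]=a; im[:600,400:]=b
cv2.imwrite('pics/pre.png',im)
E
```

```text
t: 2.57
tcp_pos: [0.443, 0.2846, 0.2316]
ee_rot: [3.061, 0.166, 0.48]
contact_force: [-0.5, -0.5, -1.0]
opening: 0.0857
gripper_force: 0.0
t: 3.23
tcp_pos: [0.4577, 0.2506, 0.1506]
ee_rot: [2.949, -0.291, 0.868]
contact_force: [0.8, -0.3, -0.3]
opening: 0.0856
gripper_force: 0.0
t 3.23 tcp [457.7 250.6 150.6] axes x,z [ 0.824 -0.165  0.542] [ 0.531 -0.104 -0.841] F [ 0.8 -0.3 -0.3] open 0.0856 q [ 0.64 -0.18  1.9  -0.48  1.07  2.57]
shift first [-0.91 -0.88  0.03]  turn [-0.37  0.48  0.51]  shift after turn [-0.94 -0.85 -0.03]
```

View pics/pre.png

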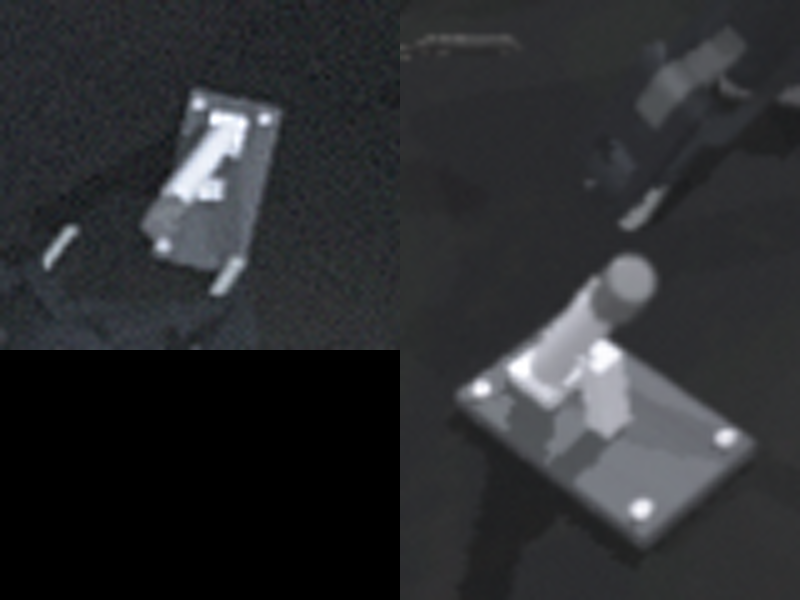

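The image shows the gripper tips ahead of the cap, with top-view pads at about (192,244) and (226,250). The last joint is at its limit of 2.57. The cap is round, so I'll roll the tool back about its own axis.

```bash
python3 -c "
from h import *
plan((441,281,135),(.5564,-.140,-.819),(.247,-.913,.324))"
```

```text
t 3.33 tcp [454.2 247.1 143.6] axes x,z [ 0.83  -0.163  0.533] [ 0.521 -0.113 -0.846] F [-1.1  0.5  0.7] open 0.0857 q [ 0.64 -0.18  1.9  -0.48  1.08  2.57]
shift first [-0.7  -1.02 -0.12]  turn [-0.4   0.52 -6.94]  shift after turn [-0.05 -1.23 -0.17]
```

```bash
python3 -m handwheel '{"linear":[[0,0,0],[0,0,0],[0,0,0],[0,0,0],[0,0,0],[0,0,0],[0,0,0]],"twist":[[-0.06,0.07,-1],[-0.06,0.07,-1],[-0.06,0.07,-1],[-0.06,0.07,-1],[-0.06,0.07,-1],[-0.06,0.07,-1],[-0.06,0.07,-0.95]]}'
python3 -m handwheel '{"linear":[[-0.02,-0.6,-0.08],[-0.02,-0.6,-0.08],[0,0,0],[0,0,0]],"twist":[[0,0,0],[0,0,0],[0,0,0],[0,0,0]]}'
python3 - <<'E'
from h import *
plan((441,281,135),(.5564,-.140,-.819),(.247,-.913,.324))
t,s=cam('top'),cam('side')
im=np.zeros((600,800,3),np.uint8)
a=cv2.resize(t['image'][195:265,180:260],None,fx=5,fy=5,interpolation=cv2.INTER_CUBIC)
b=cv2.resize(s['image'][240:360,220:300],None,fx=5,fy=5,interpolation=cv2.INTER_CUBIC)
im[:350,:400]=a; im[:600,400:]=b
im=cv2.convertScaleAbs(im,alpha=1.6,beta=10)
cv2.imwrite('pics/pre2.png',im)
# expected pixel of TCP
def proj(c,p):
    q=c['R'].T@(np.array(p)-c['o']); K=np.array([[c['f'],0,c['cx']],[0,c['f'],c['cy']],[0,0,1.]])
    return cv2.projectPoints(q.reshape(1,3),np.zeros(3),np.zeros(3),K,np.array([c['k1'],0,0,0,0.]))[0].ravel().round(1)
st=manip.state();T=R.from_rotvec(st['ee_rot']).as_matrix();g=st['tcp_pos']-.025*T[:,2]
for n,c in(('top',t),('side',s)): print(n,[proj(c,g+k*.0425*T[:,1]) for k in(-1,1)])
E
```

```text
t: 3.92
tcp_pos: [0.4587, 0.2515, 0.1535]
ee_rot: [2.736, 0.492, 0.819]
contact_force: [-0.1, 0.2, -0.0]
opening: 0.085
gripper_force: 0.0
t: 4.25
tcp_pos: [0.4456, 0.2848, 0.1443]
ee_rot: [2.738, 0.49, 0.818]
contact_force: [-0.7, -0.2, -0.8]
opening: 0.086
gripper_force: 0.0
t 4.25 tcp [445.6 284.8 144.3] axes x,z [0.787 0.382 0.484] [ 0.565 -0.133 -0.814] F [-0.7 -0.2 -0.8] open 0.086 q [ 0.76 -0.13  1.88 -0.58  1.09  2.17]
shift first [-0.32 -0.02  0.18]  turn [-0.03 -0.15 -0.03]  shift after turn [-0.32 -0.02  0.18]
top [array([187. , 256.5]), array([211.1, 248.6])]
side [array([268.4, 301. ]), array([281.6, 255.4])]
```

View pics/pre2.png

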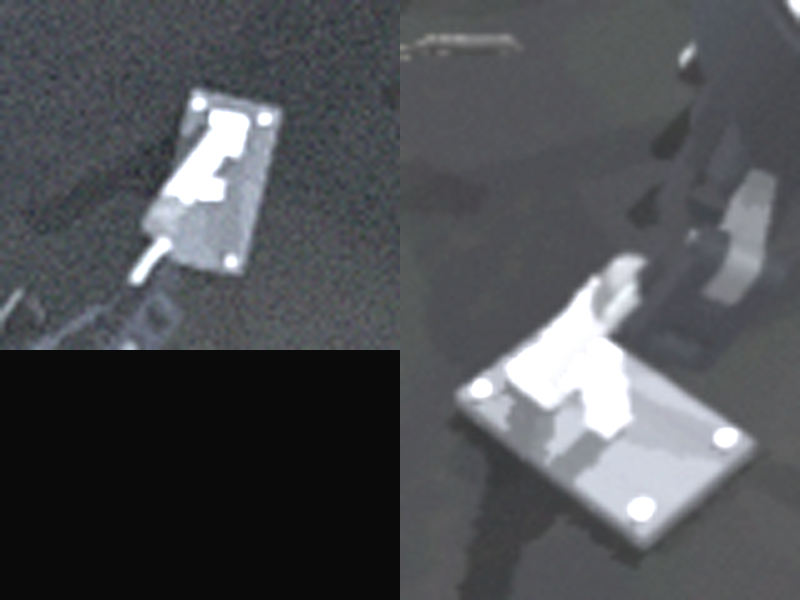

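In the crop the pads bracket the cap. The top-view pad strips at about (210,247) and (182,256) match the projected TCP to within about 0.7 px. Next: approach along the swab's axis.

```bash
python3 -m handwheel '{"linear":[[-0.32,-0.02,0.18],[0,0,0]],"twist":[[-0.03,-0.15,-0.03],[0,0,0]]}'
python3 -c "
from h import *
plan((479.0,272,80),(.5564,-.140,-.819),(.247,-.913,.324))"
```

```text
t: 4.52
tcp_pos: [0.4396, 0.2781, 0.1316]
ee_rot: [2.738, 0.486, 0.792]
contact_force: [-0.2, -0.5, -0.4]
opening: 0.0852
gripper_force: 0.0
t 4.52 tcp [439.6 278.1 131.6] axes x,z [0.797 0.381 0.469] [ 0.552 -0.144 -0.821] F [-0.2 -0.5 -0.4] open 0.0852 q [ 0.76 -0.13  1.9  -0.58  1.09  2.18]
shift first [ 0.16 -0.05  2.17]  turn [ 0.02  0.07 -0.01]  shift after turn [ 0.15 -0.05  2.17]
```

```bash
python3 -m handwheel '{"linear":[[0.03,-0.01,0.54],[0.03,-0.01,0.54],[0.03,-0.01,0.54],[0.03,-0.01,0.54],[0,0,0],[0,0,0]],"twist":[[0,0.02,0],[0,0.02,0],[0,0.02,0],[0,0.02,0],[0,0,0],[0,0,0]]}' 0.6 25
python3 -c "
from h import *
plan((479.0,272,80),(.5564,-.140,-.819),(.247,-.913,.324))"
python3 - <<'E'
from h import *
t,s=cam('top'),cam('side')
im=np.zeros((600,800,3),np.uint8)
a=cv2.resize(t['image'][205:265,190:250],None,fx=6,fy=6,interpolation=cv2.INTER_CUBIC)
b=cv2.resize(s['image'][260:350,225:290],None,fx=6,fy=6,interpolation=cv2.INTER_CUBIC)
im[:360,:360]=a; im[:540,400:790]=b
cv2.imwrite('pics/g1.png',cv2.convertScaleAbs(im,alpha=1.4,beta=10))
E
```

```text
t: 5.02
tcp_pos: [0.4787, 0.2717, 0.0802]
ee_rot: [2.736, 0.488, 0.801]
contact_force: [-0.3, 0.2, 0.5]
opening: 0.0342
gripper_force: 0.0
t 5.02 tcp [478.7 271.7  80.2] axes x,z [0.793 0.382 0.474] [ 0.558 -0.141 -0.818] F [-0.3  0.2  0.5] open 0.0342 q [ 0.69 -0.02  1.92 -0.61  0.95  2.19]
shift first [ 0.01 -0.01  0.01]  turn [ 0.02 -0.01 -0.01]  shift after turn [ 0.01 -0.01  0.01]
```

View pics/g1.png

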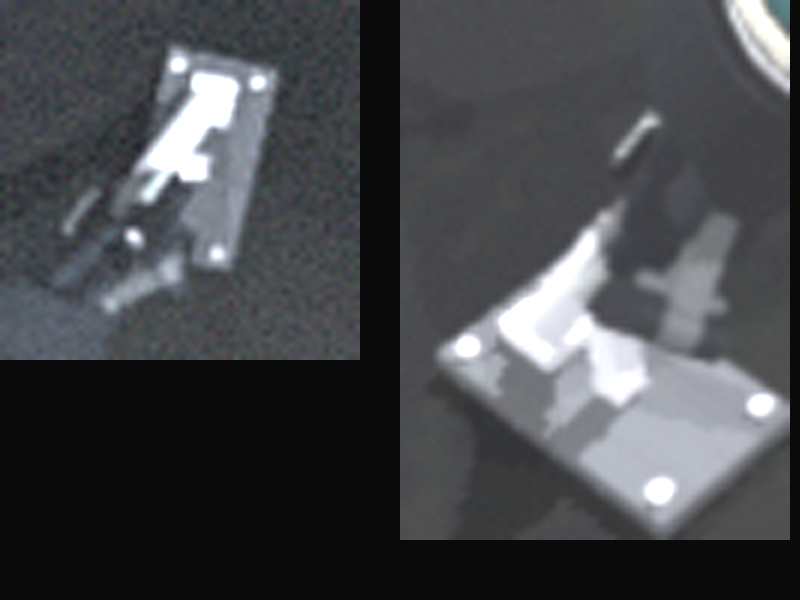

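The fingers now straddle the cap near the sleeve mouth, with the top-view crop tip at (150,190). I close on it gently.

```bash
python3 -m handwheel '{"linear":[[0,0,0],[0,0,0],[0,0,0],[0,0,0],[0,0,0],[0,0,0]],"twist":[[0,0,0],[0,0,0],[0,0,0],[0,0,0],[0,0,0],[0,0,0]]}' 1 30
python3 -m handwheel '{"linear":[[0,0,0],[0,0,-0.1],[0,0,-0.1],[0,0,-0.1]],"twist":[[0,0,0],[0,0,0],[0,0,0],[0,0,0]]}'
```

```text
t: 5.62
tcp_pos: [0.4795, 0.2734, 0.0828]
ee_rot: [2.736, 0.489, 0.808]
contact_force: [-3.7, -1.2, 6.0]
opening: 0.0164
gripper_force: 29.6
t: 5.95
tcp_pos: [0.4744, 0.2743, 0.0892]
ee_rot: [2.736, 0.489, 0.807]
contact_force: [3.8, -0.5, 0.9]
opening: 0.0166
gripper_force: 29.2
```

```bash
python3 -m handwheel '{"linear":[[0,0,-0.3],[0,0,-0.4],[0,0,-0.4],[0,0,-0.4],[0,0,-0.4],[0,0,-0.4]],"twist":[[0,0,0],[0,0,0],[0,0,0],[0,0,0],[0,0,0],[0,0,0]]}'
python3 -m handwheel '{"linear":[[0,0,-0.4],[0,0,-0.4],[0,0,-0.5],[0,0,0],[0,0,0]],"twist":[[0,0,0],[0,0,0],[0,0,0],[0,0,0],[0,0,0]]}'
python3 - <<'E'
from h import *
plan((541.6,33.2,230),(0,0,-1),(0,-1,0))
t,s=cam('top'),cam('side')
im=np.zeros((600,800,3),np.uint8)
a=cv2.resize(t['image'][205:275,180:250],None,fx=5,fy=5,interpolation=cv2.INTER_CUBIC)
b=cv2.resize(s['image'][230:350,215:305],None,fx=5,fy=5,interpolation=cv2.INTER_CUBIC)
im[:350,:350]=a; im[:600,350:]=b
cv2.imwrite('pics/g2.png',cv2.convertScaleAbs(im,alpha=1.4,beta=10))
E
```

```text
t: 6.45
tcp_pos: [0.4343, 0.2839, 0.145]
ee_rot: [2.738, 0.489, 0.803]
contact_force: [0.8, 0.4, -0.8]
opening: 0.0162
gripper_force: 29.6
t: 6.87
tcp_pos: [0.4131, 0.2898, 0.1772]
ee_rot: [2.738, 0.49, 0.806]
contact_force: [-0.1, -0.3, -1.4]
opening: 0.0163
gripper_force: 29.6
t 6.87 tcp [413.1 289.8 177.2] axes x,z [0.791 0.383 0.477] [ 0.56  -0.137 -0.817] F [-0.1 -0.3 -1.4] open 0.0163 q [ 0.83 -0.19  1.86 -0.57  1.2   2.18]
shift first [0.95 9.44 2.13]  turn [ 3.13 -7.06  4.29]  shift after turn [ 4.28  8.55 -1.76]
```

View pics/g2.png

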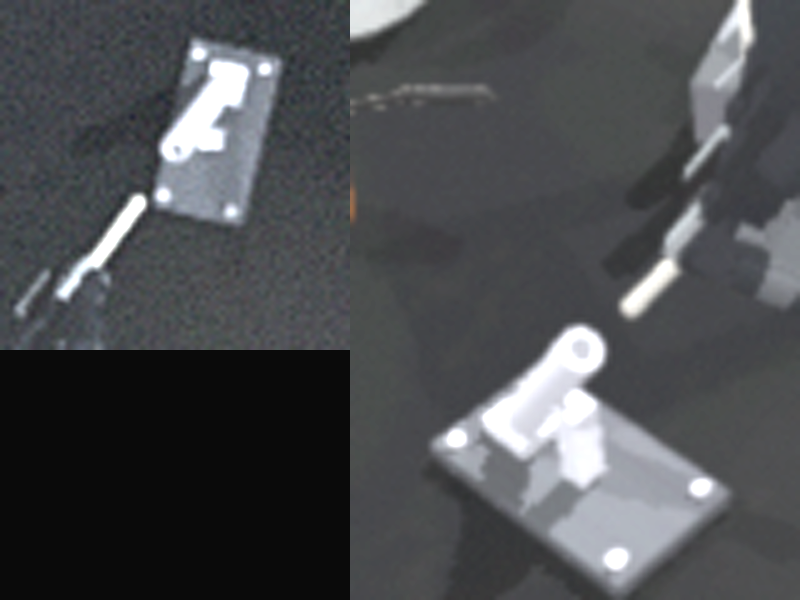

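The swab is drawn out cleanly and the sleeve is empty, with its mouth at side (261,299.5). The shaft tip is at side (269.9,291.7) and top (207.5,244.9). Next I set it upright and carry it over the tube.

```bash
python3 -m handwheel '{"linear":[[0,0,-0.5],[0,0,-0.5],[0,0,0],[0,0,0],[0,0,0],[0,0,0]],"twist":[[0,0,0],[0,0,0],[0.35,-0.78,0.48],[0.35,-0.78,0.48],[0.35,-0.78,0.48],[0.35,-0.78,0.48]]}' - 45
python3 -m handwheel '{"linear":[[0,0,0],[0,0,0],[0,0,0],[0,0,0],[0,0,0],[0,0,0],[0,0,0]],"twist":[[0.35,-0.78,0.48],[0.35,-0.78,0.48],[0.35,-0.78,0.48],[0.35,-0.78,0.48],[0.35,-0.78,0.48],[0,0,0],[0,0,0]]}'
python3 -c "
from h import *
plan((541.6,33.2,230),(0,0,-1),(0,-1,0))"
```

```text
t: 7.47
tcp_pos: [0.3965, 0.2933, 0.2005]
ee_rot: [2.954, 0.281, 0.464]
contact_force: [1.6, -0.5, -0.8]
opening: 0.0157
gripper_force: 45.3
t: 8.05
tcp_pos: [0.3974, 0.2925, 0.2]
ee_rot: [3.141, -0.007, 0.002]
contact_force: [-0.2, 0.4, -0.8]
opening: 0.0158
gripper_force: 45.4
t 8.05 tcp [397.4 292.5 200. ] axes x,z [ 1.    -0.004  0.001] [ 0.001 -0.001 -1.   ] F [-0.2  0.4 -0.8] open 0.0158 q [ 0.52 -0.03  1.55 -0.    1.62  2.1 ]
shift first [ 4.84  8.62 -0.99]  turn [ 0.01 -0.02 -0.05]  shift after turn [ 4.81  8.64 -1.  ]
```

```bash
python3 -m handwheel '{"linear":[[0.5,0.86,-0.2],[0.5,0.86,-0.2],[0.5,0.86,-0.2],[0.5,0.86,-0.2],[0.5,0.86,-0.2]],"twist":[[0,0,0],[0,0,0],[0,0,0],[0,0,0],[0,0,0]]}'
python3 -m handwheel '{"linear":[[0.48,0.86,0],[0.48,0.86,0],[0.48,0.86,0],[0.48,0.86,0],[0.4,0.8,0],[0,0,0],[0,0,0],[0,0,0]],"twist":[[0,0,0],[0,0,0],[0,0,0],[0,0,0],[0,0,0],[0,0,0],[0,0,0],[0,0,0]]}'
python3 - <<'E'
from h import *
plan((541.6,33.2,230),(0,0,-1),(0,-1,0))
st=manip.state()
t,s=cam('top'),cam('side')
cv2.imwrite('pics/a_t.png',t['image']);cv2.imwrite('pics/a_s.png',s['image'])
def proj(c,p):
    q=c['R'].T@(np.array(p)-c['o']); K=np.array([[c['f'],0,c['cx']],[0,c['f'],c['cy']],[0,0,1.]])
    return cv2.projectPoints(q.reshape(1,3),np.zeros(3),np.zeros(3),K,np.array([c['k1'],0,0,0,0.]))[0].ravel().round(1)
for h in(0,-.01,-.07): print(h,'top',proj(t,st['tcp_pos']+[0,0,h]),'side',proj(s,st['tcp_pos']+[0,0,h]))
g=cv2.cvtColor(s['image'],6)
print(g[165:235,285:310:1].tolist().__str__().replace('], [','\n').replace(', ',' '))
E
```

```text
t: 8.47
tcp_pos: [0.4711, 0.1635, 0.2313]
ee_rot: [-3.141, 0.001, -0.005]
contact_force: [-0.8, 0.3, 0.1]
opening: 0.016
gripper_force: 45.4
t: 9.13
tcp_pos: [0.54, 0.0376, 0.2311]
ee_rot: [-3.14, 0.002, -0.003]
contact_force: [-1.1, 1.4, 0.2]
opening: 0.0157
gripper_force: 45.4
t 9.13 tcp [540.   37.6 231.1] axes x,z [ 1.    -0.002  0.002] [ 0.002  0.001 -1.   ] F [-1.1  1.4  0.2] open 0.0157 q [-0.04  0.07  1.39  0.    1.68  1.54]
shift first [0.05 0.15 0.03]  turn [-0.02 -0.02 -0.02]  shift after turn [0.05 0.15 0.04]
0 top [285.2 208.6] side [291.5 170. ]
-0.01 top [285.7 208.9] side [291.7 174.2]
-0.07 top [288.6 210.9] side [293.2 198.3]
[[41 40 39 40 42 45 80 125 128 104 89 89 62 57 115 118 113 111 111 112 112 112 112 112 112
41 39 39 39 40 46 79 126 129 112 90 89 63 54 106 113 112 113 112 110 111 111 111 113 112
42 40 39 39 40 41 65 124 130 112 86 87 70 52 97 111 111 112 111 111 110 111 113 123 113
42 40 40 39 38 38 58 124 131 114 82 85 73 48 77 108 111 112 111 110 110 110 113 123 114
53 56 48 44 44 42 62 125 132 122 83 85 74 41 58 106 110 111 110 111 111 111 112 113 112
75 9
[... 4765 characters left out ...]
9 183 186 186 189 187 124 117 163 169 178 180 174 171 156
51 50 48 48 48 48 52 98 175 180 179 182 185 186 185 169 117 112 134 138 146 151 164 166 160
50 50 50 49 50 48 54 101 176 179 179 182 185 186 184 151 109 102 103 103 107 118 154 166 165
50 52 51 51 50 48 62 124 178 180 178 181 186 187 183 154 104 93 91 90 91 104 141 163 165
50 49 50 51 50 52 83 151 180 180 178 182 186 186 185 163 103 90 89 87 88 98 138 156 158
48 49 48 49 49 61 119 163 182 179 177 181 185 187 184 162 103 93 93 93 95 117 150 153 153
49 49 49 49 54 97 149 167 181 179 178 181 185 185 183 158 110 116 123 127 137 143 155 154 153
47 49 49 49 77 132 161 165 174 179 178 181 184 185 181 154 109 115 131 147 159 152 153 152 152]]
```

The side-view numbers show the shaft hanging vertical at u≈293.4 to 294.6, with its tip at v≈200. The tube mouth centre is at (295.4,217.7). Next I compute the shaft's offset in the hand and each camera's bias, using the known tool axis in both poses.

```bash
cat >> h.py <<'E'
def proj(c,p):
    q=c['R'].T@(np.array(p)-c['o']); K=np.array([[c['f'],0,c['cx']],[0,c['f'],c['cy']],[0,0,1.]])
    return cv2.projectPoints(q.reshape(1,3),np.zeros(3),np.zeros(3),K,np.array([c['k1'],0,0,0,0.]))[0].ravel()
E
python3 - <<'E'
from h import *
from scipy.optimize import least_squares
t,s=cam('top'),cam('side')
# pose A shaft midline from pics/g2.png (bright yellowish-white shaft)
im=cv2.imread('pics/g2.png').astype(float)
def blob(x0,x1,y0,y1,ox,oy,th):
    g=im[y0:y1,x0:x1].min(2); m=g>th
    k,l,st,ce=cv2.connectedComponentsWithStats(m.astype(np.uint8)); i=1+st[1:,4].argmax()
    yy,xx=np.nonzero(l==i); c=np.array([xx.mean()+x0,yy.mean()+y0]); r=cv2.minAreaRect(np.c_[xx+x0,yy+y0].astype(np.float32))
    return r
rt=blob(90,155,190,275,0,0,150); rs=blob(615,690,255,325,0,0,150); print(rt,rs)
TA=R.from_rotvec([2.738,.49,.806]).as_matrix(); pA=np.array([.4131,.2898,.1772])
for L in(.040,.060,.074):
    print(L,'top',proj(t,pA+L*TA[:,2]).round(2),'side',proj(s,pA+L*TA[:,2]).round(2))
print('dpx per mm tool x,y: top',(proj(t,pA+.074*TA[:,2]+.001*TA[:,0])-proj(t,pA+.074*TA[:,2])).round(2),(proj(t,pA+.074*TA[:,2]+.001*TA[:,1])-proj(t,pA+.074*TA[:,2])).round(2),'side',(proj(s,pA+.074*TA[:,2]+.001*TA[:,0])-proj(s,pA+.074*TA[:,2])).round(2),(proj(s,pA+.074*TA[:,2]+.001*TA[:,1])-proj(s,pA+.074*TA[:,2])).round(2))
def ends(r,dx,dy,s_,u0,v0):
    (x,y),(w,h),a=r; a=np.radians(a+(90 if h>w else 0)); l=max(w,h)/2; d=np.array([np.cos(a),np.sin(a)])*l
    return [((x+k*d[0]-dx+.5)/s_+u0-.5,(y+k*d[1]-dy+.5)/s_+v0-.5) for k in(-1,1)]
print(np.round(ends(rt,0,0,5,180,205),2),np.round(ends(rs,350,0,5,215,230),2))
E
```

```text
((116.02001190185547, 231.6400146484375), (17.600000381469727, 91.0), 36.869895935058594) ((651.0000610351562, 285.50006103515625), (21.92030906677246, 77.07463836669922), 45.0)
0.04 top [202.37 251.01] side [275.11 284.72]
0.06 top [205.39 246.89] side [271.11 289.14]
0.074 top [207.44 244.09] side [268.42 292.11]
dpx per mm tool x,y: top [-0.19 -0.27] [ 0.27 -0.09] side [-0.53 -0.2 ] [ 0.15 -0.52]
[[208.26 243.65]
 [197.34 258.21]] [[280.25 281.25]
 [269.35 292.15]]
```

Offsets agree: the shaft sits about 1.3 mm towards tool −x. The aligned TCP is about (542.8, 34.5), and the tip should meet the mouth plane at TCP z≈180 mm. I go down to just above it and check.

```bash
python3 -m handwheel '{"linear":[[0.09,0.1,0.3],[0,0,0.5],[0,0,0.5],[0,0,0],[0,0,0],[0,0,0]],"twist":[[0,0,-0.03],[0,0,0],[0,0,0],[0,0,0],[0,0,0],[0,0,0]]}'
cat > look.py <<'E'
from h import *
import sys
plan((542.8,34.5,180),(0,0,-1),(0,-1,0))
s=cam('side'); g=cv2.cvtColor(s['image'],6); r0,r1,c0,c1=map(int,sys.argv[1:])
print('\n'.join(str(r)+' '+' '.join(map(str,g[r,c0:c1])) for r in range(r0,r1)))
st=manip.state(); print([proj(s,st['tcp_pos']+[0,0,h]).round(1) for h in(-.04,-.07)])
E
python3 look.py 190 224 288 304
```

```text
t: 9.83
tcp_pos: [0.5437, 0.0339, 0.193]
ee_rot: [-3.14, -0.0, -0.005]
contact_force: [0.4, -0.0, -0.3]
opening: 0.016
gripper_force: 45.4
t 9.83 tcp [543.7  33.9 193. ] axes x,z [1.    0.    0.003] [ 0.003  0.001 -1.   ] F [ 0.4 -0.  -0.3] open 0.016 q [-0.04  0.08  1.45  0.    1.6   1.53]
shift first [-0.03 -0.02  0.43]  turn [-0.01 -0.04  0.  ]  shift after turn [-0.03 -0.02  0.43]
190 101 65 62 86 101 165 171 127 64 50 50 49 50 49 50 52
191 95 56 49 57 89 169 178 123 61 49 50 48 49 54 64 77
192 83 54 50 52 80 169 178 123 60 49 50 48 56 86 118 126
193 55 50 49 50 80 170 180 135 65 49 50 51 59 106 143 149
194 52 50 51 51 81 172 181 143 67 49 48 50 58 101 129 138
195 53 52 50 51 79 171 181 145 69 49 48 49 54 89 102 109
196 51 51 50 50 75 159 180 148 68 47 46 48 55 86 85 87
197 49 49 49 50 71 148 180 164 74 48 46 49 55 86 83 84
198 48 48 47 49 70 146 181 178 79 48 47 48 55 81 83 83
199 48 49 47 47 65 135 178 178 80 49 48 48 54 77 84 83
200 49 47 48 49 61 123 178 177 78 49 46 47 51 76 84 84
201 47 48 47 47 62 123 177 177 82 49 48 48 51 73 86 84
202 47 48 47 48 61 123 175 179 107 54 49
[... 612 characters left out ...]
8 65 130 137 110 59 48 48 48 82 175 174
214 48 46 48 47 49 51 64 77 67 59 50 49 48 81 174 177
215 48 48 48 48 51 72 92 118 120 123 91 56 49 76 162 179
216 49 47 49 54 98 172 207 205 205 225 214 101 53 72 150 178
217 48 47 48 86 206 247 227 218 219 235 251 176 72 71 149 178
218 46 48 49 94 229 254 227 222 232 235 252 195 79 72 149 177
219 49 48 50 79 193 246 226 233 241 233 234 181 91 88 151 177
220 49 48 48 70 155 201 201 215 221 206 193 180 133 130 161 178
221 47 47 49 69 148 179 180 184 188 188 187 186 156 153 170 180
222 49 49 47 65 136 176 179 179 183 186 186 191 159 155 170 180
223 49 47 49 61 124 175 178 179 183 185 187 192 158 155 170 180
[array([292.6, 200.1]), array([293.3, 211.4])]
```

The shaft line extrapolates to u≈295.3 at the mouth, where the mouth centre is 295.4, so it is aligned in this view. I lower gently and watch the force.

```bash
python3 -m handwheel '{"linear":[[0,0,0.1],[0,0,0.1],[0,0,0.1],[0,0,0.1],[0,0,0]],"twist":[[0,0,0],[0,0,0],[0,0,0],[0,0,0],[0,-0.03,0]]}' | grep -E "tcp|contact"
python3 -m handwheel '{"linear":[[0,0,0.1],[0,0,0],[0,0,0]],"twist":[[0,0,0],[0,0,0],[0,0,0]]}' | grep -E "tcp|contact"
python3 -m handwheel '{"linear":[[0,0,0.1],[0,0,0],[0,0,0]],"twist":[[0,0,0],[0,0,0],[0,0,0]]}' | grep -E "tcp|contact"
```

```text
tcp_pos: [0.543, 0.0339, 0.1796]
contact_force: [-0.8, 0.3, -0.1]
tcp_pos: [0.5434, 0.0338, 0.1773]
contact_force: [0.0, -0.4, 0.8]
tcp_pos: [0.5434, 0.0338, 0.1743]
contact_force: [0.7, -0.1, 0.2]
```

```bash
python3 look.py 206 224 288 304
```

```text
t 10.8 tcp [543.4  33.8 174.3] axes x,z [ 1. -0. -0.] [-0.     0.001 -1.   ] F [ 0.7 -0.1  0.2] open 0.0159 q [-0.04  0.09  1.48  0.    1.57  1.53]
shift first [-0.02 -0.02 -0.19]  turn [-0.01  0.   -0.  ]  shift after turn [-0.02 -0.02 -0.19]
206 46 47 45 46 46 78 169 179 122 59 46 48 54 101 174 173
207 46 45 46 46 48 78 170 179 122 59 44 47 54 101 174 173
208 46 46 48 47 49 77 171 180 135 64 46 46 53 100 174 173
209 46 47 48 47 50 74 157 179 143 67 45 46 52 99 175 175
210 48 47 47 47 50 70 146 178 145 67 48 47 51 90 175 174
211 49 50 47 48 50 71 146 178 148 68 48 49 48 83 174 175
212 50 50 49 48 48 70 146 179 166 75 49 48 48 82 175 173
213 50 50 50 49 47 64 134 179 177 79 50 48 49 83 175 173
214 48 48 48 48 48 61 122 177 179 90 52 47 48 81 174 177
215 48 48 47 50 50 76 130 179 187 158 98 55 48 77 161 177
216 48 48 47 53 98 162 178 181 197 227 210 99 52 71 150 176
217 48 48 49 87 204 243 200 183 199 232 245 163 68 72 149 176
218 49 49 50 94 223 243 191 195 231 234 249 185 76 73 149 176
219 49 47 48 80 183 212 195 222 240 231 232 179 92 88 150 177
220 49 48 49 70 154 187 191 212 219 206 193 180 134 130 162 178
221 48 47 48 69 148 178 180 183 189 187 186 187 155 153 169 179
222 48 49 49 65 135 176 178 179 183 186 186 191 158 155 170 180
223 47 48 48 61 124 175 179 179 182 185 188 192 159 155 170 180
[array([293.3, 207.4]), array([293.9, 218.4])]
```

```bash
for i in 1 2; do :; done
python3 -m handwheel '{"linear":[[0,0,0.1],[0,0,0],[0,0,0]],"twist":[[0,0,0],[0,0,0],[0,0,0]]}' | grep -E "tcp|contact"
python3 -m handwheel '{"linear":[[0,0,0.1],[0,0,0],[0,0,0]],"twist":[[0,0,0],[0,0,0],[0,0,0]]}' | grep -E "tcp|contact"
python3 look.py 208 232 288 304
```

```text
tcp_pos: [0.5433, 0.0339, 0.1712]
contact_force: [-0.1, -0.3, 0.3]
tcp_pos: [0.5433, 0.0339, 0.1683]
contact_force: [-0.1, -0.2, -0.2]
t 11.35 tcp [543.3  33.9 168.3] axes x,z [ 1. -0. -0.] [-0.     0.001 -1.   ] F [-0.1 -0.2 -0.2] open 0.0157 q [-0.04  0.1   1.49  0.    1.56  1.53]
shift first [-0.02 -0.02 -0.39]  turn [-0.02  0.   -0.  ]  shift after turn [-0.02 -0.02 -0.39]
208 47 46 47 47 48 78 171 181 148 68 46 46 52 100 174 173
209 48 46 45 47 48 73 159 180 145 68 47 47 51 99 175 174
210 46 48 46 48 51 70 147 177 147 68 47 48 51 90 175 174
211 49 50 48 48 50 70 144 179 165 75 49 49 49 82 174 174
212 51 50 50 49 49 66 134 179 176 79 47 47 49 82 175 173
213 49 50 50 49 50 61 124 176 177 78 47 48 48 82 175 173
214 48 49 49 49 47 62 123 177 176 83 51 48 49 81 173 174
215 47 49 48 49 51 77 131 177 181 132 91 54 48 76 160 172
216 49 48 49 55 97 162 177 181 193 225 210 99 51 71 149 175
217 48 48 49 86 205 243 199 183 201 236 245 163 68 72 149 177
218 47 47 49 95 223 243 189 195 232 235 249 185 77 73 148 176
219 47 48 47 81 182 212 194 222 241 231 232 179 92 88 150 177
220 49 50 49 70 153 188 191 212 220 205 193 180 133 130 161 177
221 48 47 47 69 147 177 179 184 188 187 186 187 156 153 168 179
222 49 48 49 64 136 176 178 179 183 186 186 190 159 155 170 180
223 47 48 49 60 124 175 178 178 183 186 186 191 159 155 169 180
224 49 48 48 61 123 176 179 178 183 185 187 188 159 154 166 179
225 49 49 48 60 121 176 179 179 183 186 187 188 166 151 155 178
226 49 49 48 57 108 175 179 178 183 186 186 190 190 138 133 175
227 47 47 47 53 99 174 179 178 183 185 185 189 186 124 117 164
228 46 47 47 53 97 175 179 178 182 186 186 186 168 118 111 134
229 49 48 47 54 99 175 180 178 181 185 186 183 151 111 102 102
230 51 49 48 62 123 177 180 178 182 186 186 183 155 104 93 90
231 50 50 50 85 150 181 180 178 181 186 187 184 163 101 90 84
[array([293.4, 209.6]), array([294.1, 220.6])]
```

The mouth rows did not change while the tool sank and there is no force, so the tip is inside the bore. I continue down.

```bash

python3 -m handwheel '{"linear":[[0,0,0.2],[0,0,0.2],[0,0,0.2],[0,0,0]],"twist":[[0,0,0],[0,0,0],[0,0,0],[0,0,0]]}' | grep -E "tcp|contact"
python3 -m handwheel '{"linear":[[0,0,0.2],[0,0,0.2],[0,0,0.2],[0,0,0]],"twist":[[0,0,0],[0,0,0],[0,0,0],[0,0,0]]}' | grep -E "tcp|contact"
```

```text
tcp_pos: [0.5423, 0.0339, 0.1482]
contact_force: [-0.6, -0.0, -1.0]
tcp_pos: [0.5425, 0.0339, 0.1306]
contact_force: [-0.1, -0.5, -0.3]
```

```bash

python3 -m handwheel '{"linear":[[0,0,0.2],[0,0,0.1],[0,0,0]],"twist":[[0,0,0],[0,0,0],[0,0,0]]}' | grep -E "tcp|contact"
python3 -m handwheel '{"linear":[[0,0,0.1],[0,0,0.05],[0,0,0]],"twist":[[0,0,0],[0,0,0],[0,0,0]]}' | grep -E "tcp|contact"
python3 look.py 190 228 286 302
```

```text
tcp_pos: [0.543, 0.0339, 0.1225]
contact_force: [0.2, 0.8, -0.4]
tcp_pos: [0.5434, 0.0339, 0.1187]
contact_force: [0.2, -0.3, 0.1]
t 12.57 tcp [543.4  33.9 118.7] axes x,z [ 1. -0. -0.] [-0.     0.001 -1.   ] F [ 0.2 -0.3  0.1] open 0.0156 q [-0.04  0.12  1.56  0.    1.46  1.53]
shift first [-0.02 -0.02 -2.04]  turn [-0.02  0.   -0.  ]  shift after turn [-0.02 -0.02 -2.04]
190 44 43 37 37 38 41 38 39 39 38 39 40 40 39 38 40
191 40 40 40 40 39 40 39 40 40 38 39 40 39 39 39 40
192 39 40 41 42 40 40 39 39 39 40 39 41 40 39 39 39
193 40 40 41 45 47 43 39 38 39 37 41 44 43 38 40 41
194 39 40 40 47 50 46 41 39 37 39 42 43 42 40 39 40
195 39 39 40 42 48 47 40 39 39 39 39 42 42 40 40 45
196 40 39 40 40 44 44 41 40 39 40 39 41 42 53 59 67
197 39 39 39 40 40 41 41 42 39 38 40 42 50 84 102 96
198 36 39 39 39 40 39 41 41 39 40 41 40 45 79 106 108
199 37 38 38 40 39 39 41 41 40 40 38 39 38 53 88 106
200 37 38 38 39 38 40 40 39 39 40 41 37 38 47 85 107
201 38 38 39 39 40 40 39 40 45 58 54 39 37 48 86 108
202 38 35 37 38 38 38 40 51 73 100 77 42 38 46 86 115
203 42 38 37 37 38 38 40 63 106 124 88 5
[... 760 characters left out ...]
 136 180 156 146 148 172 237 161 69 72
218 48 48 49 47 48 73 161 200 177 171 171 185 242 182 76 73
219 49 48 48 50 49 70 158 203 191 186 186 190 222 176 91 88
220 49 48 49 49 49 69 151 187 188 186 189 187 189 180 133 131
221 48 48 48 47 49 68 148 178 179 180 184 186 186 187 156 153
222 48 47 48 48 48 65 135 176 178 179 184 186 186 190 159 155
223 49 48 47 47 48 61 124 176 178 179 183 185 188 191 158 155
224 48 48 48 47 48 60 122 175 179 179 183 186 187 189 159 154
225 48 48 49 47 48 59 121 176 179 179 183 186 187 187 167 151
226 49 47 47 48 48 56 109 176 180 179 183 186 186 191 189 138
227 49 47 47 48 45 54 99 174 178 179 183 186 186 189 185 123
[array([294.5, 227.5]), array([295.1, 237.9])]
```

```bash

for x in 1; do python3 -m handwheel '{"linear":[[0,0,0.1],[0,0,0],[0,0,0]],"twist":[[0,0,0],[0,0,0],[0,0,0]]}' | grep -E "tcp|contact"; done
python3 -m handwheel '{"linear":[[0,0,0.1],[0,0,0],[0,0,0]],"twist":[[0,0,0],[0,0,0],[0,0,0]]}' | grep -E "tcp|contact"
python3 -m handwheel '{"linear":[[0,0,0.07],[0,0,0],[0,0,0]],"twist":[[0,0,0],[0,0,0],[0,0,0]]}' | grep -E "tcp|contact"
```

```text
tcp_pos: [0.5434, 0.0339, 0.1158]
contact_force: [-0.9, 0.1, 0.4]
tcp_pos: [0.5433, 0.0339, 0.1127]
contact_force: [-0.4, 0.8, -0.9]
tcp_pos: [0.5442, 0.034, 0.1121]
contact_force: [-0.4, -0.4, 4.1]
```

```bash

python3 -m handwheel '{"linear":[[0,0,0.07],[0,0,0],[0,0,0]],"twist":[[0,0,0],[0,0,0],[0,0,0]]}' | grep -E "tcp|contact"
python3 -m handwheel '{"linear":[[0,0,0.07],[0,0,0],[0,0,0]],"twist":[[0,0,0],[0,0,0],[0,0,0]]}' | grep -E "tcp|contact"
python3 look.py 200 225 286 302
```

```text
tcp_pos: [0.5452, 0.034, 0.112]
contact_force: [-1.3, -0.0, 10.7]
tcp_pos: [0.5462, 0.034, 0.1119]
contact_force: [-1.7, 1.0, 15.2]
t 13.87 tcp [546.2  34.  111.9] axes x,z [ 1.    -0.     0.009] [ 0.009  0.001 -1.   ] F [-1.7  1.  15.2] open 0.0159 q [-0.04  0.13  1.56  0.    1.44  1.53]
shift first [-0.09 -0.02 -2.27]  turn [-0.01 -0.11 -0.  ]  shift after turn [-0.11 -0.02 -2.27]
200 39 39 40 39 41 40 40 41 39 43 52 45 71 104 91 81
201 39 38 39 39 39 39 41 40 40 40 39 39 49 87 98 78
202 37 38 40 39 40 40 40 39 41 41 37 38 47 84 105 79
203 36 38 38 40 40 40 39 40 45 52 41 38 45 76 108 105
204 36 36 39 38 40 39 39 51 72 72 45 38 42 69 110 124
205 39 36 37 37 38 37 47 95 107 83 48 39 41 68 109 116
206 39 37 38 39 38 39 56 119 125 90 74 56 44 69 109 106
207 39 36 38 38 36 39 58 124 128 102 100 98 54 72 118 107
208 41 39 37 38 40 39 59 123 128 109 108 105 53 67 125 108
209 42 39 41 39 40 41 59 123 128 110 99 91 57 63 125 107
210 42 41 40 39 41 40 56 114 127 108 87 87 62 62 124 100
211 44 39 41 41 42 41 53 107 125 108 82 88 62 61 120 92
212 45 41 40 41 42 42 54 105 128 118 83 87 64 53 100 88
213 45 42 38 37 40 43 53 105 128 126 86 84 67 50 67 83
214 45 39 41 37 41 39 50 96 127 127 87 83 68 49 49 82
215 54 45 46 42 40 38 49 91 126 127 84 81 70 50 48 76
216 56 69 78 69 57 49 58 100 126 126 83 83 75 52 49 72
217 51 68 83 92 90 99 104 118 125 116 93 94 99 58 50 72
218 48 52 62 78 89 135 131 128 121 111 123 138 132 68 52 72
219 48 49 49 52 71 145 150 150 157 157 164 174 169 100 75 88
220 48 47 48 48 64 133 166 169 179 184 183 186 189 139 125 130
221 47 48 47 48 60 123 174 176 180 185 185 187 190 160 150 153
222 49 48 48 48 59 121 175 178 181 184 186 187 192 182 157 155
223 48 48 48 48 56 109 175 179 179 184 187 187 193 195 159 155
224 48 49 49 48 53 98 174 179 180 184 185 187 191 192 159 154
[array([293.6, 229.8]), array([294.3, 240.1])]
```

There is a firm stop at TCP z = 112 mm with 15 N, where the cap should be home. I release partway, back off upwards, and look.

```bash

python3 -m handwheel '{"linear":[[0,0,-0.1],[0,0,0],[0,0,0],[0,0,0]],"twist":[[0,0,0],[0,0,0],[0,0,0],[0,0,0]]}' 0.5 30
python3 -m handwheel '{"linear":[[0,0,-0.4],[0,0,-0.6],[0,0,-0.8],[0,0,-0.8],[0,0,-0.8],[0,0,-0.8],[0,0,-0.5]],"twist":[[0,0,0],[0,0,0],[0,0,0],[0,0,0],[0,0,0],[0,0,0],[0,0,0]]}'
python3 - <<'E'
from h import *
plan((543,34,180),(0,0,-1),(0,-1,0))
t,s=cam('top'),cam('side')
b=cv2.resize(s['image'][170:260,275:325],None,fx=6.6,fy=6.6,interpolation=cv2.INTER_CUBIC)
a=cv2.resize(t['image'][180:240,260:340],None,fx=5,fy=5,interpolation=cv2.INTER_CUBIC)
im=np.zeros((600,800,3),np.uint8); im[:b.shape[0],:b.shape[1]]=b; im[:300,400:]=a
cv2.imwrite('pics/home.png',cv2.convertScaleAbs(im,alpha=1.3))
E
```

```text
t: 14.25
tcp_pos: [0.5428, 0.0339, 0.1086]
ee_rot: [-3.14, 0.0, 0.003]
contact_force: [0.1, 0.3, -0.0]
opening: 0.0424
gripper_force: 0.0
t: 14.83
tcp_pos: [0.5441, 0.0337, 0.2543]
ee_rot: [-3.141, 0.0, -0.007]
contact_force: [-0.2, -0.1, -0.0]
opening: 0.0426
gripper_force: 0.0
t 14.83 tcp [544.1  33.7 254.3] axes x,z [ 1.    -0.     0.004] [ 0.004  0.001 -1.   ] F [-0.2 -0.1 -0. ] open 0.0426 q [-0.04  0.07  1.34  0.    1.72  1.53]
shift first [-0.05 -0.01  2.48]  turn [-0.01 -0.05 -0.  ]  shift after turn [-0.04 -0.01  2.48]
```

View pics/home.png

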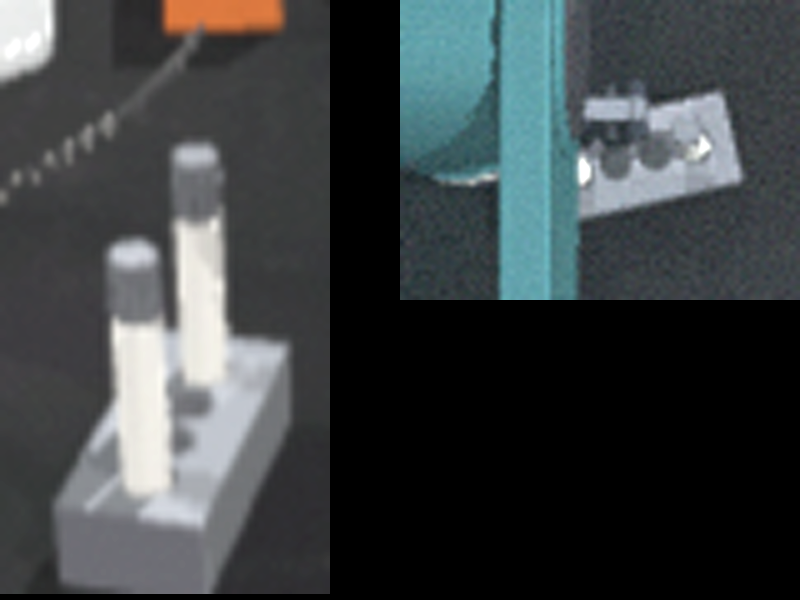

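The cap sits flush and coaxial on the open tube. In the side crop the cap–tube joint is at (138,320), about side (296,218). Next I set the tool 45° back-tilted for the tube grasp.

```bash

python3 -c "
from h import *
plan((599.3,34,128.3),(-.707,0,-.707),(0,-1,0))
t=cam('top'); print('dye',onz(t,246,168,.03))"
```

```text
t 14.93 tcp [545.   33.7 255.1] axes x,z [ 1.    -0.     0.008] [ 0.008  0.001 -1.   ] F [-0.5 -0.   0.3] open 0.0424 q [-0.04  0.07  1.34  0.    1.72  1.53]
shift first [ 1.78 -0.01  4.24]  turn [-0.01 -9.92  0.  ]  shift after turn [ 4.27 -0.01  1.71]
dye [0.69130417 0.18743807 0.03      ]
```

```bash

python3 -m handwheel '{"linear":[[0,0,0],[0,0,0],[0,0,0],[0,0,0],[0,0,0],[0,0,0]],"twist":[[0,-0.83,0],[0,-0.83,0],[0,-0.83,0],[0,-0.83,0],[0,-0.83,0],[0,-0.83,0]]}' 0.4
python3 -m handwheel '{"linear":[[0,0,0],[0,0,0],[0,0,0],[0,0,0],[0,0,0],[0,0,0],[0,0,0]],"twist":[[0,-0.83,0],[0,-0.83,0],[0,-0.83,0],[0,-0.83,0],[0,-0.83,0],[0,-0.83,0],[0,0,0]]}'
python3 -c "
from h import *
plan((599.3,34,128.3),(-.707,0,-.707),(0,-1,0))"
```

```text
t: 15.48
tcp_pos: [0.5429, 0.0338, 0.2488]
ee_rot: [-3.076, 0.0, 0.631]
contact_force: [0.9, -0.8, -0.2]
opening: 0.051
gripper_force: 0.0
t: 16.07
tcp_pos: [0.5436, 0.0336, 0.2448]
ee_rot: [-2.887, -0.0, 1.234]
contact_force: [0.3, -0.1, -2.2]
opening: 0.0517
gripper_force: 0.0
t 16.07 tcp [543.6  33.6 244.8] axes x,z [ 0.691  0.001 -0.723] [-0.723  0.001 -0.691] F [ 0.3 -0.1 -2.2] open 0.0517 q [-0.03  0.64  0.81 -0.03  2.49  1.52]
shift first [ 4.09 -0.01  1.34]  turn [-0.02  0.28  0.01]  shift after turn [ 4.06 -0.01  1.43]
```

```bash

python3 -m handwheel '{"linear":[[0.7,0,0.25],[0.7,0,0.25],[0.7,0,0.25],[0.7,0,0.25],[0.7,0,0.25],[0.56,0,0.18],[0,0,0],[0,0,0]],"twist":[[0,0.28,0],[0,0,0],[0,0,0],[0,0,0],[0,0,0],[0,0,0],[0,0,0],[0,0,0]]}'
python3 -c "
from h import *
plan((528.6,34,57.6),(-.707,0,-.707),(0,-1,0))"
```

```text
t: 16.73
tcp_pos: [0.5992, 0.0339, 0.1331]
ee_rot: [-2.906, -0.0, 1.191]
contact_force: [-0.5, -0.0, 0.0]
opening: 0.0512
gripper_force: 0.0
t 16.73 tcp [599.2  33.9 133.1] axes x,z [ 0.712  0.001 -0.702] [-0.702  0.001 -0.712] F [-0.5 -0.   0. ] open 0.0512 q [-0.03  0.81  0.75 -0.03  2.35  1.53]
shift first [0.09 0.   3.44]  turn [-0.01 -0.09  0.01]  shift after turn [ 0.12 -0.    3.44]
```

```bash

python3 -m handwheel '{"linear":[[0.03,0,0.5],[0.03,0,0.5],[0.03,0,0.5],[0,0,0.5],[0,0,0.5],[0,0,0]],"twist":[[0,-0.08,0],[0,0,0],[0,0,0],[0,0,0],[0,0,0],[0,0,0]]}'
python3 -m handwheel '{"linear":[[0,0,0.3],[0,0,0.3],[0,0,0.2],[0,0,0.1],[0,0,0]],"twist":[[0,0,0],[0,0,0],[0,0,0],[0,0,0],[0,0,0]]}'
python3 -c "
from h import *
plan((528.6,34,57.6),(-.707,0,-.707),(0,-1,0))"
```

```text
t: 17.23
tcp_pos: [0.5471, 0.0341, 0.0797]
ee_rot: [-2.903, -0.001, 1.198]
contact_force: [0.2, 0.1, -0.6]
opening: 0.0509
gripper_force: 0.0
t: 17.65
tcp_pos: [0.5303, 0.034, 0.0609]
ee_rot: [-2.905, -0.0, 1.194]
contact_force: [1.1, 0.2, -0.0]
opening: 0.0514
gripper_force: 0.0
t 17.65 tcp [530.3  34.   60.9] axes x,z [ 0.711  0.001 -0.703] [-0.703  0.001 -0.711] F [ 1.1  0.2 -0. ] open 0.0514 q [-0.03  0.7   1.08 -0.02  2.14  1.54]
shift first [0.04 0.   0.12]  turn [-0.01 -0.07  0.01]  shift after turn [0.04 0.   0.12]
```

```bash

python3 -m handwheel '{"linear":[[0.08,0,0.1],[0,0,0],[0,0,0],[0,0,0],[0,0,0],[0,0,0],[0,0,0],[0,0,0]],"twist":[[0,0,0],[0,0,0],[0,0,0],[0,0,0],[0,0,0],[0,0,0],[0,0,0],[0,0,0]]}' 1 50
python3 -c "
from h import *
plan((528.6,34,57.6),(-.707,0,-.707),(0,-1,0))"
```

```text
t: 18.32
tcp_pos: [0.5301, 0.034, 0.0565]
ee_rot: [-2.905, -0.0, 1.194]
contact_force: [1.2, -0.0, 1.0]
opening: 0.0164
gripper_force: 48.7
t 18.32 tcp [530.1  34.   56.5] axes x,z [ 0.711  0.001 -0.703] [-0.703  0.001 -0.711] F [ 1.2 -0.   1. ] open 0.0164 q [-0.03  0.71  1.08 -0.02  2.13  1.54]
shift first [-0.06 -0.    0.01]  turn [-0.01 -0.07  0.01]  shift after turn [-0.06 -0.    0.01]
```

Grip is good: 16.4 mm opening reading at 49 N. I lift straight up.

```bash

python3 -m handwheel '{"linear":[[-0.2,0,-0.2],[-0.35,0,-0.36],[-0.35,0,-0.36],[-0.35,0,-0.36],[-0.5,0,-0.5],[-0.5,0,-0.5],[-0.5,0,-0.5]],"twist":[[0,0,0],[0,0,0],[0,0,0],[0,0,0],[0,0,0],[0,0,0],[0,0,0]]}'
python3 -m handwheel '{"linear":[[-0.5,0,-0.5],[-0.35,0,-0.36],[0,0,0]],"twist":[[0,0,0],[0,0,0],[0,0,0]]}'
python3 - <<'E'
from h import *
plan((518.5,-293.4,190),(.427,.006,-.904),(.014,-1,0))
s=cam('side'); cv2.imwrite('pics/lift.png',s['image'])
E
```

```text
t: 18.9
tcp_pos: [0.53, 0.0339, 0.1768]
ee_rot: [-2.905, -0.0, 1.192]
contact_force: [0.7, -0.8, -0.4]
opening: 0.0167
gripper_force: 48.8
t: 19.15
tcp_pos: [0.531, 0.0338, 0.216]
ee_rot: [-2.91, -0.0, 1.181]
contact_force: [0.5, -0.3, -0.4]
opening: 0.0166
gripper_force: 48.8
t 19.15 tcp [531.   33.8 216. ] axes x,z [ 0.717  0.    -0.697] [-0.697  0.001 -0.717] F [ 0.5 -0.3 -0.4] open 0.0166 q [-0.03  0.6   0.93 -0.03  2.39  1.53]
shift first [ 0.3  10.91  0.9 ]  turn [-0.04 15.16 -0.18]  shift after turn [-0.89 10.9   0.54]
```

```bash

python3 -m handwheel '{"linear":[[0,0,0],[0,0,0],[0,0,0],[0,0,0],[0,0,0],[0,0,0]],"twist":[[0,0.85,-0.01],[0,0.85,-0.01],[0,0.85,-0.01],[0,0.85,-0.01],[0,0.85,-0.01],[0,0.85,-0.01]]}' | grep tcp
python3 -m handwheel '{"linear":[[0,0,0],[0,0,0],[0,0,0],[0,0,0],[0,0,0],[0,0,0]],"twist":[[0,0.85,-0.01],[0,0.85,-0.01],[0,0.85,-0.01],[0,0.85,-0.01],[0,0.85,-0.01],[0,0.85,-0.01]]}' | grep tcp
python3 -m handwheel '{"linear":[[0,0,0],[0,0,0],[0,0,0],[0,0,0],[0,0,0],[0,0,0],[0,0,0]],"twist":[[0,0.85,-0.01],[0,0.85,-0.01],[0,0.85,-0.01],[0,0.85,-0.01],[0,0.85,-0.01],[0,0.85,-0.01],[0,0,0]]}' 
python3 - <<'E'
from h import *
plan((518.5,-293.4,190),(.427,.006,-.904),(.014,-1,0))
E
```

```text
tcp_pos: [0.5296, 0.0338, 0.2092]
tcp_pos: [0.5293, 0.0339, 0.2092]
t: 20.78
tcp_pos: [0.5263, 0.0341, 0.2065]
ee_rot: [-3.06, -0.019, -0.682]
contact_force: [-0.5, 0.6, -1.3]
opening: 0.0167
gripper_force: 48.8
t 20.78 tcp [526.3  34.1 206.5] axes x,z [0.905 0.01  0.425] [ 0.425  0.009 -0.905] F [-0.5  0.6 -1.3] open 0.0167 q [-0.07 -0.26  1.8   0.04  1.16  1.48]
shift first [-0.58 10.91  0.29]  turn [-0.04  0.03 -0.03]  shift after turn [-0.61 10.91  0.32]
```

```bash

python3 -m handwheel '{"linear":[[-0.05,0.9,0],[-0.05,0.9,0],[-0.05,0.9,0],[-0.05,0.9,0],[-0.05,0.9,0],[-0.05,0.9,0]],"twist":[[0,0,0],[0,0,0],[0,0,0],[0,0,0],[0,0,0],[0,0,0]]}' | grep tcp
python3 -m handwheel '{"linear":[[-0.05,0.9,0],[-0.05,0.9,0],[-0.05,0.9,0],[-0.05,0.9,0],[-0.05,0.9,0.05],[-0.05,0.9,0.05],[0,0,0],[0,0,0]],"twist":[[0,0,0],[0,0,0],[0,0,0],[0,0,0],[0,0,0],[0,0,0],[0,0,0],[0,0,0]]}' | grep tcp
python3 - <<'E'
from h import *
plan((518.5,-293.4,72),(.427,.006,-.904),(.014,-1,0))
t,s=cam('top'),cam('side')
im=np.zeros((600,800,3),np.uint8)
b=cv2.resize(s['image'][140:220,310:390],None,fx=5,fy=5,interpolation=cv2.INTER_CUBIC)
a=cv2.resize(t['image'][170:260,370:450],None,fx=5,fy=5,interpolation=cv2.INTER_CUBIC)
im[:400,:400]=b; im[:450,400:]=a
cv2.imwrite('pics/over.png',im)
E
```

```text
tcp_pos: [0.5236, -0.1295, 0.2051]
tcp_pos: [0.5188, -0.2916, 0.1971]
t 21.95 tcp [ 518.8 -291.6  197.1] axes x,z [0.904 0.007 0.427] [ 0.426  0.01  -0.904] F [ 0.   0.4 -1.1] open 0.0165 q [-0.78 -0.04  1.63  0.33  1.25  0.73]
shift first [-1.79  0.09  3.77]  turn [-0.05  0.01 -0.07]  shift after turn [-1.79  0.06  3.76]
```

```bash

python3 -m handwheel '{"linear":[[-0.36,0.02,0.75],[-0.36,0.02,0.75],[-0.36,0.02,0.75],[-0.36,0.02,0.75],[-0.36,0.02,0.75],[0,0,0],[0,0,0]],"twist":[[-0.05,0,-0.07],[0,0,0],[0,0,0],[0,0,0],[0,0,0],[0,0,0],[0,0,0]]}' | grep -E "tcp|con"
python3 -m handwheel '{"linear":[[-0.1,0,0.21],[-0.1,0,0.21],[-0.1,0,0.21],[0,0,0],[0,0,0]],"twist":[[0,0,0],[0,0,0],[0,0,0],[0,0,0],[0,0,0]]}' | grep -E "tcp|con"
python3 - <<'E'
from h import *
plan((518.5,-293.4,41.7),(.427,.006,-.904),(.014,-1,0))
t,s=cam('top'),cam('side')
im=np.zeros((600,800,3),np.uint8)
b=cv2.resize(s['image'][155:215,315:385],None,fx=5.7,fy=5.7,interpolation=cv2.INTER_CUBIC)
a=cv2.resize(t['image'][180:250,375:441],None,fx=6,fy=6,interpolation=cv2.INTER_CUBIC)
im[:b.shape[0],:b.shape[1]]=b; im[:a.shape[0],400:400+a.shape[1]]=a[:,:400]
cv2.imwrite('pics/over2.png',cv2.convertScaleAbs(im,alpha=1.3))
E
```

```text
tcp_pos: [0.5183, -0.2914, 0.0723]
contact_force: [-0.3, -0.3, -0.3]
tcp_pos: [0.5187, -0.2934, 0.0525]
contact_force: [-0.5, 0.7, -0.9]
t 23.05 tcp [ 518.7 -293.4   52.5] axes x,z [0.903 0.016 0.429] [ 0.429  0.005 -0.903] F [-0.5  0.7 -0.9] open 0.0165 q [-0.78  0.08  1.82  0.38  0.96  0.6 ]
shift first [-0.16 -0.    0.32]  turn [ 0.01 -0.02  0.04]  shift after turn [-0.16 -0.    0.32]
```

View pics/over2.png

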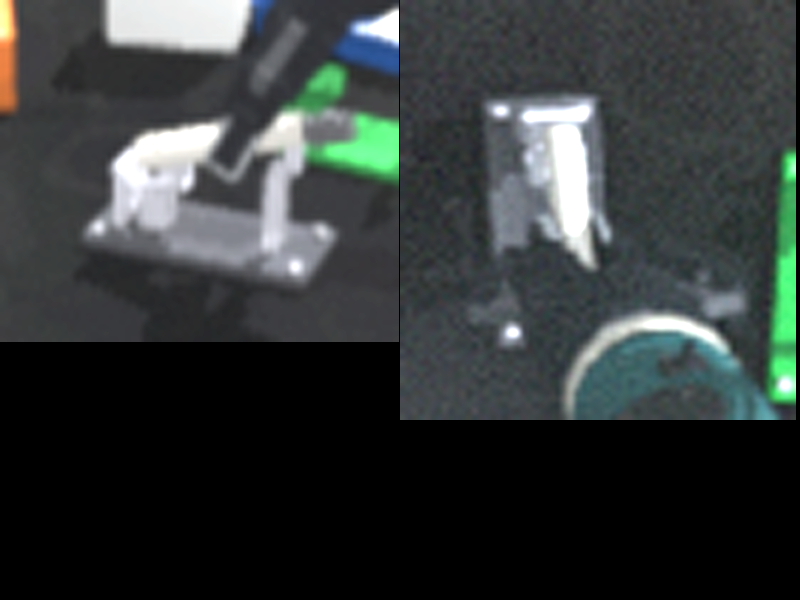

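The last picture shows the tube over the grey cradle. In the top crop its foot is at (569,130), next to the stop bar at (557,115) and within about 1–2 mm once parallax is allowed for. The cap is at the raised end near the robot. I lower it and watch the force.

```bash

python3 -m handwheel '{"linear":[[-0.05,-0.03,0.1],[-0.05,0,0.1],[0,0,0],[0,0,0]],"twist":[[0,0,0],[0,0,0],[0,0,0],[0,0,0]]}' | grep -E "tcp|con"
python3 -m handwheel '{"linear":[[-0.03,0,0.06],[0,0,0],[0,0,0]],"twist":[[0,0,0],[0,0,0],[0,0,0]]}' | grep -E "tcp|con"
python3 -m handwheel '{"linear":[[-0.03,0,0.06],[0,0,0],[0,0,0]],"twist":[[0,0,0],[0,0,0],[0,0,0]]}' | grep -E "tcp|con"
```

```text
tcp_pos: [0.5184, -0.2924, 0.0455]
contact_force: [0.8, -1.0, -1.2]
tcp_pos: [0.5191, -0.2926, 0.0445]
contact_force: [0.9, 0.2, 0.4]
tcp_pos: [0.5197, -0.2922, 0.0436]
contact_force: [-0.6, 4.7, 5.8]
```

```bash

python3 -m handwheel '{"linear":[[0,-0.05,0],[0,0,0],[0,0,0]],"twist":[[0,0,0],[0,0,0],[0,0,0]]}' | grep -E "tcp|con"
python3 -m handwheel '{"linear":[[-0.02,0,0.05],[0,0,0],[0,0,0]],"twist":[[0,0,0],[0,0,0],[0,0,0]]}' | grep -E "tcp|con"
```

```text
tcp_pos: [0.5196, -0.2918, 0.0434]
contact_force: [1.2, 0.4, 6.2]
tcp_pos: [0.5199, -0.2919, 0.043]
contact_force: [-2.2, 3.5, 11.9]
```

```bash

python3 -m handwheel '{"linear":[[0,-0.04,0],[0,0,0],[0,0,0]],"twist":[[0,0,0],[0,0,0],[0,0,0]]}' | grep -E "tcp|con"
python3 -m handwheel '{"linear":[[0,0,0],[0,0,0],[0,0,0],[0,0,0],[0,0,0]],"twist":[[0,0,0],[0,0,0],[0,0,0],[0,0,0],[0,0,0]]}' 0.6 20
python3 - <<'E'
from h import *
s=cam('side'); cv2.imwrite('pics/rel.png',s['image'])
plan((519,-292,45),(.427,.006,-.904),(.014,-1,0))
E
```

```text
tcp_pos: [0.5199, -0.2918, 0.0431]
contact_force: [-2.4, -0.2, 9.0]
t: 25.15
tcp_pos: [0.5181, -0.2896, 0.0394]
ee_rot: [-3.063, -0.026, -0.688]
contact_force: [0.2, 0.6, 0.7]
opening: 0.0338
gripper_force: 0.0
t 25.2 tcp [ 518.3 -289.7   39.6] axes x,z [0.904 0.016 0.428] [ 0.428  0.006 -0.904] F [ 0.4 -0.1  0. ] open 0.0343 q [-0.77  0.09  1.83  0.39  0.93  0.59]
shift first [ 0.1   0.08 -0.15]  turn [ 0.01 -0.01  0.04]  shift after turn [ 0.1   0.08 -0.15]
```

```bash

python3 -m handwheel '{"linear":[[0,0.05,-0.15],[0,0,-0.3],[0,0,-0.5],[0,0,-0.8],[0,0,-0.8],[0,0,-0.8],[0,0,-0.8]],"twist":[[0,0,0],[0,0,0],[0,0,0],[0,0,0],[0,0,0],[0,0,0],[0,0,0]]}'
python3 -m handwheel '{"linear":[[0,-1,-0.6],[0,-1,-0.6],[0,-1,-0.6],[0,-1,-0.6],[0,-1,-0.6],[0,-1,-0.6],[0,0,0]],"twist":[[0,0,0],[0,0,0],[0,0,0],[0,0,0],[0,0,0],[0,0,0],[0,0,0]]}'
python3 - <<'E'
from h import *
t,s=cam('top'),cam('side')
cv2.imwrite('pics/end_t.png',t['image']);cv2.imwrite('pics/end_s.png',s['image'])
# expected axis pixels of tube resting home in cradle, cradle centre (528.4,-292)
F=np.array([.5734,-.2916,.036]);M=np.array([.4794,-.293,.0702]);u=(M-F)/.1
for n,c,roi in(('top',t,(380,420,190,245)),('side',s,(320,390,170,215))):
    print(n,'exp foot,mouth,capend',[proj(c,F+k*u).round(1) for k in(0,.1,.126)])
    im=c['image'].astype(int);u0,u1,v0,v1=roi;p=im[v0:v1,u0:u1]
    m=((p.min(2)>140)&(p[...,2]-p[...,0]>6)).astype(np.uint8)  # warm white of the tube
    k,l,st,_=cv2.connectedComponentsWithStats(m); i=1+st[1:,4].argmax(); yy,xx=np.nonzero(l==i)
    r=cv2.minAreaRect(np.c_[xx+u0,yy+v0].astype(np.float32)); print(np.round(r[0],1),np.round(r[1],1),round(r[2],1),cv2.boxPoints(r).round(1).tolist())
    P=pts(c)[v0:v1,u0:u1][l==i]; print('pts x range',P[:,0].min().round(3),P[:,0].max().round(3),'fit z vs x slope',np.polyfit(P[:,0],P[:,2],1).round(3),'y med',np.median(P[:,1]).round(4))
b=cv2.resize(s['image'][155:215,315:385],None,fx=5.7,fy=5.7,interpolation=cv2.INTER_CUBIC)
print(manip.state()['joint_pos'].round(2))
E
```

```text
t: 25.78
tcp_pos: [0.4645, -0.2921, 0.1548]
ee_rot: [-3.064, -0.026, -0.692]
contact_force: [-0.1, 0.0, 0.7]
opening: 0.0343
gripper_force: 0.0
t: 26.37
tcp_pos: [0.4161, -0.1093, 0.2561]
ee_rot: [3.06, 0.035, 0.705]
contact_force: [-0.1, -0.2, 1.0]
opening: 0.0343
gripper_force: 0.0
top exp foot,mouth,capend [array([400.3, 200.4]), array([404.2, 230.6]), array([405.3, 238.9])]Traceback (most recent call last):
  File "<stdin>", line 10, in <module>
ValueError: attempt to get argmax of an empty sequence
```

```bash

python3 - <<'E'
from h import *
t,s=cam('top'),cam('side')
F=np.array([.5734,-.2916,.036]);M=np.array([.4794,-.293,.0702]);u=(M-F)/.1
for n,c,roi in(('top',t,(380,425,185,250)),('side',s,(320,390,165,215))):
    print(n,'exp foot,mouth,capend',[proj(c,F+k*u).round(1).tolist() for k in(0,.1,.126)])
    u0,u1,v0,v1=roi; old=cv2.imread(f'pics/{n}0.png').astype(int)
    m=(abs(c['image'].astype(int)-old).max(2)>35)[v0:v1,u0:u1].astype(np.uint8)
    k,l,st,_=cv2.connectedComponentsWithStats(m); i=1+st[1:,4].argmax(); yy,xx=np.nonzero(l==i)
    r=cv2.minAreaRect(np.c_[xx+u0,yy+v0].astype(np.float32)); print(st[1:,4],np.round(r[0],1),np.round(r[1],1),round(r[2],1))
    g=cv2.cvtColor(c['image'],6)
    if n=='top':
        for v in range(196,244,3): print(v,*g[v,388:418])
    else:
        for v in range(172,206,2): print(v,*g[v,330:378])
E
```

```text
top exp foot,mouth,capend [[400.3, 200.4], [404.2, 230.6], [405.3, 238.9]]
[241] [402.  220.2] [40.6  7.9] 82.6
196 41 66 67 65 73 67 67 70 78 85 84 85 82 90 106 109 110 112 115 97 57 49 47 53 56 47 51 41 43 48
199 38 61 92 133 124 93 105 172 255 254 252 251 247 247 248 252 255 255 163 92 56 43 42 49 52 51 60 55 48 54
202 43 56 71 71 74 80 95 134 128 130 168 210 247 255 255 255 146 93 97 98 73 45 49 52 44 46 52 52 49 56
205 39 55 76 78 75 73 67 98 168 145 154 193 234 252 255 255 196 229 117 100 86 50 44 49 46 50 48 47 51 53
208 36 53 82 74 75 79 73 76 130 153 138 178 226 249 255 254 229 236 119 96 82 47 40 51 45 46 45 52 48 48
211 43 54 79 88 110 103 101 102 92 106 132 169 208 244 254 255 255 118 88 98 97 49 43 45 43 48 47 52 50 49
214 33 56 95 110 108 105 105 100 96 88 103 145 190 232 253 255 255 157 94 96 91 55 42 47 49 45 38 44 51 43
217 36 48 81 109 102 104 104 100 96 93 94 124 173 217 249 255 255 240 106 92 91 66 39 48 51 44 46 45 49 44
220 39 48 76 109 112 106 101 107 101 90 87 114 174 211 242 255 255 255 123 87 89 65 47 43 45 51 48 46 46 46
223 41 44 65 112 105 108 107 104 100
[... 2991 characters left out ...]
 165 136 121 120 120 124 131 158 147 114 64 49 49 48
198 47 52 54 55 60 62 69 72 74 78 81 85 86 92 107 126 131 128 128 128 126 127 127 125 120 120 120 120 125 122 125 158 158 158 125 115 115 115 114 115 114 110 94 59 46 46 46 48
200 39 34 32 34 34 33 35 37 41 47 48 54 58 61 67 73 78 80 88 95 104 110 108 115 121 127 131 125 110 104 91 97 113 127 127 132 154 146 123 118 105 78 51 45 44 44 45 46
202 36 37 34 32 31 31 31 32 32 32 31 33 36 42 43 40 42 40 41 48 52 56 55 62 64 73 75 78 77 77 83 103 107 114 118 126 180 170 124 100 66 49 45 42 42 45 43 44
204 49 48 47 43 42 35 34 34 33 33 32 33 33 34 35 40 43 46 47 47 43 43 43 42 38 40 39 40 45 47 51 53 57 61 65 69 74 82 78 56 44 44 46 48 48 48 47 47
```

The tube lies where the resting pose projects, to about 1 px in both views. Its foot is at the stop, top (400.9,202). The cap joint is at about row 230.5 and the cap end at about row 240. Bystanders were never touched, so I hand in.

```bash
python3 -c "
from cell import manip
print(manip.hand_in())"
```

```text
the job is handed in; nothing more can be done
None
```

The job is handed in: the swab's cap is home on the open tube, and the closed-up tube lies in the grey cradle with its foot at the stop and the cap at the raised end. Camera checks matched the resting pose to about 1 px; `hand_in()` returned no verdict.

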